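Stand the green plate in the slanted holder and clip it fast

ROBOT

A 6-joint arm with a two-finger parallel gripper is mounted at the origin on the work surface. World frame = base frame: x ahead of the robot, y to its left, z up, the work surface at z = 0. Lengths are in m, angles in rad, forces in N, time in s.
With the tool pointing down it reaches from about 0.35 to 0.775 m from the base axis. Payload 5.5 kg.
Tool frame: the origin (TCP) lies midway between the tips of the shut fingers; the grasp point (between the pads) lies 19 mm behind it; z points along the fingers, y is the line along which they close (so a half turn about z gives the same grasp; the last joint's range is limited). The gripper opens to 85 mm and grips with 20 to 120 N. Pads are 22 mm wide; open, the fingers measure 114 mm over their backs; the gripper's body (76 mm by 85 mm) begins 54 mm behind the grasp point. The pads swing forward as they close: fully open they stand 13 mm farther back than shut.
Start: joints at [1.036, 0.313, 0.046, 1.304, 0, 1.431], TCP at [0.221, 0.531, 0.204] pointing down, gripper open.
Joint ranges: [-2.76, 2.76], [-0.86, 1.69], [-1.03, 1.26], [-2.2, 2.34], [-1.47, 1.5], [-3.14, 3.14]. Speed limits (rad/s): [2.57, 2.57, 3.14, 3.14, 3.14, 3.14].

INTERFACE

Orientations are given as a unit quaternion [w, x, y, z].
In Python, from workcell import telemetry, imaging, env gives the robot as it stands. The module is installed in compiled form; this text tells all that it offers.
- The arm moves only by the tool step_arm, never from a script. Its argument "moves" is a list of rows, each a list of 3 entries, a list of its own where there are three numbers: the shift along the tool's x, y, z in mm, then the turn, a rotation vector about the tool's x, y, z in rad, then the finger opening in mm, from 0 to 85.4. A call has 1 to 8 rows; each row is the pose to reach, as a shift and turn from the pose commanded when the call began, along the tool's axes at that moment; what a row does not reach only later rows make up. A row lasts 1/12 s, in which the tool goes at most 41.7 mm and 7.16 degrees, less where a joint would pass 70% of its speed; a pose out of reach is approached as far as the arm can. A call with a gripper value outside its range is refused whole. The fingers move at their own pace and stop on an object; "grip_force" is the grip in N (left out, the last holds). Time passes only in rows, so rows that repeat a pose let the fingers close. It gives the time, the measured TCP pose, the force, the opening and the grip force at its end, in the units of the state.
- telemetry.get_state(): the state, without advancing time (a new reading comes with each control period).
- imaging.read_camera(name): name is "side" or "top" or "wrist"; returns the picture (400x640x3 uint8, red, green, blue); there is no depth.
- imaging.camera_params(name): a dict with "camera_matrix" (3x3 intrinsics, pixels), "D" ([k1, k2, p1, p2, k3] as OpenCV has them; the pictures are not rectified), "pose" (4x4, takes a point from camera to world coordinates). Camera axes: x right, y up, looking along -z (the intrinsics and any distortion apply to the point x, -y, -z); pixel columns grow to the right and rows downward; lengths in m; the calibration is good to about 2 mm. A picture is of the moment at which its call begins: read the wrist's pose just before it. camera_params takes no time and is no camera call; for the wrist camera it gives the pose at the moment of the call.
- env.hand_in(): hands the job in; it is judged then, once.
The state is a dict: "clock": time; "joint_pos": joint angles; "qvel": joint speeds; "tau": joint torques, N m; "tcp_pos": TCP position; "orientation": TCP orientation; "wrist_force": force on the tool from outside, world axes, zero at the start; "ft_torque": the same for the moment, N m; "finger_gap": finger opening in m; "grip_force": force on a finger pad.
Only numpy, scipy, OpenCV 4.12 (cv2) and the standard library are available. Lean on these libraries where they do the work, as an engineer would, in place of code of your own. Each camera call takes 0.05 s, during which the arm holds its last target. There are 200 camera calls.

TASK

Take the green plate from the rack and stand it in the pocket of the slanted holder, tab up and centred, fully down and flat against the white backboard. Then take the orange spring clamp off its parking bar and clip it well down over the shared top edge of plate and backboard, to one side of the tab, so that its jaws pinch the two together, in line with the slant and with the whole clamp on the edge. Leave the other plates and everything else standing on the trolley where they are.

Things in the scene. Friction and masses are not known exactly. Their poses are not given: they have to be found in the camera images.
- holder: Slanted plate holder, fixed: grey base 140 x 150 x 12 mm (its x, y, z; origin under its centre) carrying the white backboard, about 120 mm high. The board faces the holder's +x side; its top leans over towards -x. Behind it two 10 mm struts, 50 mm either side of the middle, run from the base's rear to 45 mm up the board.
- backboard: White board of the holder, leaning back 30 degrees from vertical. Origin: mid-width on its front face at the pocket floor (holder frame: x +30, z +30 mm). z runs up the board in its plane, x is its front normal (30 degrees above level), y is level along its width. 6 mm thick (x -6 to 0), 132 mm wide, top edge at z = 100 mm.
- pocket (a point): Point at the middle of the pocket floor at the backboard's foot (backboard frame: x +6 mm, y 0, z 0). Grey pocket: 125 mm wide (y -62.5 to +62.5) between side cheeks, 12 mm deep (x 0 to 12) from board to front lip. Lip straight up to z = 16 mm, then flared outward to 29 mm; cheeks straight up to 22 mm, then flared outward to 37 mm.
- rack: White rack, fixed, 180 x 150 mm, floor 10 mm above the trolley top. Origin under its centre. Three slots side by side along its x at -55, 0, +55 mm, each 11 mm wide and 125 mm long along its y, walls up to z = 40 mm; one plate stands upright in each, in any order.
- plate_green: Green rigid plate to be placed, about 120 g, white panels on both faces, front and back alike. Origin: middle of its bottom edge; x thickness (8 mm), y width (120 mm), z up. Body 100 mm high; above its shoulders a centred grip tab 34 mm wide, 8 mm thick goes up to z = 132 mm. In the holder its shoulders are level with the board's top edge; plate and board together are 14 mm thick.
- plate_shoulder (a point): Point on the green plate: centre of its thickness and width at the height of the shoulders (100 mm above its origin).
- plate_blue: Blue plate of the same size and frame in another slot of the rack; leave it.
- plate_yellow: Yellow plate of the same size and frame in another slot of the rack; leave it.
- parking_bar: Parking bar, fixed: dark foot 120 x 70 x 14 mm, origin under its centre; on it an upright grey bar 90 mm long along its x, 14 mm thick along its y, top edge at z = 70 mm. The clamp starts clipped on that edge.
- clamp: Orange spring clamp like a big clothes peg, about 85 g, 22 mm wide. Origin on the hinge pin at mid-width; x along the pin, y across the jaws, z up through the handles. As parked or clipped on a 14 mm edge: handles from z = 8 to 48 mm, leaning out 10 degrees each, 42 mm over their tops; jaws down to z = -40 mm, the parked edge at z = -16 mm; an edge can enter up to about z = -11 mm.
- clamp_lever (a joint): Angle between the clamp's levers: 0 with jaws 14 mm apart, parallel; -0.25 rad shut; +0.35 fully squeezed, a hard stop at about 12 N per side: handles then parallel, 26 mm over all, jaw tips 28 mm apart. clamp is the frame of the +y lever, so it tilts by half this angle about the pin when the clamp is squeezed in the hand. Let go, it springs shut.
- sanitiser: Clear bottle with blue cap, 68 mm in diameter, 190 mm high, origin under its centre; loose bystander.
- vial_a: Amber vial with blue cap, 28 mm in diameter, 50 mm high, origin under its centre; loose bystander.
- vial_b: Clear vial with red cap, 28 mm in diameter, 50 mm high, origin under its centre; loose bystander.
- tape: White roll of tape lying flat, 72 mm in diameter, 22 mm high, origin under its centre; loose bystander.
- dressings: Cardboard box of dressings 75 x 50 x 40 mm, origin under its centre; loose bystander.
- kidney_dish: White kidney dish about 175 x 100 x 30 mm (its x, y, z), origin under its centre; loose bystander.
Mind the look-alikes: they are no part of the job. What is shaped like the holder but yellow is not meant.

How it is judged:
By the outcome, as a careful person would: the job done as asked, in the order asked, and still so for the second after the job is handed in, with the robot touching nothing.
It also fails if it takes over 54 s, if anything falls off the work surface, if the arm or the gripper's body presses on something with over 40 N, if the wrist force passes 120 N, or if a joint passes its speed limit or range.

## Working session

There is one attempt and no reset: what is moved stays moved. The work goes in short steps, Python scripts to look and compute and a tool call to move; the robot and the scene stay as the last step left them, time stands still between calls to the robot, and variables do not carry over. Pictures are saved under pics/ and viewed, at most 10 in all, crops included, and the job is handed in when it is done.

Besides the shell and the picture viewer there is one more tool, called after "Request:" by a JSON object that holds its "method" and its "body", one argument or row to a line. step_arm: Moves the arm, as the interface text tells. Its arguments: {"type":"object","properties":{"moves":{"type":"array"},"grip_force":{"type":"number"}},"required":["moves"]}

```bash
mkdir -p pics
python3 - <<'E'
from workcell import telemetry, imaging, env
import cv2, numpy as np
for n in ("top","side"):
    im=imaging.read_camera(n); cv2.imwrite(f"pics/{n}0.png",im[...,::-1])
    p=imaging.camera_params(n); print(n,np.round(p["camera_matrix"],1).tolist(),p["D"],np.round(p["pose"],3).tolist())
s=telemetry.get_state();print(s)
E
```

```text
top [[481.9, 0.0, 305.9], [0.0, 481.9, 203.3], [0.0, 0.0, 1.0]] [-0.11622035  0.          0.          0.          0.        ] [[-0.022, 0.985, -0.172, 0.312], [-1.0, -0.018, 0.026, -0.048], [0.022, 0.173, 0.985, 1.29], [0.0, 0.0, 0.0, 1.0]]
side [[454.2, 0.0, 321.5], [0.0, 454.2, 204.1], [0.0, 0.0, 1.0]] [-0.08811907  0.          0.          0.          0.        ] [[0.967, 0.169, -0.192, 0.299], [-0.256, 0.653, -0.713, -0.856], [0.005, 0.738, 0.674, 0.87], [0.0, 0.0, 0.0, 1.0]]
{'clock': 0.1, 'joint_pos': array([1.03640081e+00, 3.13953781e-01, 4.50892417e-02, 1.30362563e+00,
       1.64394553e-05, 1.43119914e+00]), 'qvel': array([-8.34184612e-04, -1.74221103e-03,  2.55772334e-03, -5.47320184e-05,
       -1.51949839e-03, -1.15622119e-03]), 'tau': array([ 2.19685164e-03, -4.81723595e+01,  2.99245423e+01,  1.26804653e-02,
       -1.41008059e-04,  2.77680095e-05]), 'tcp_pos': array([0.22089585, 0.53032026, 0.20278053]), 'orientation': array([-2.87794469e-04,  1.96119606e-01,  9.80579616e-01, -7.96563769e-04]), 'wrist_force': array([-0.01772063,  0.09736621,  0.39185812]), 'ft_torque': array([0.03046419, 0.01434461, 0.02946991]), 'grip_force': 0.0, 'finger_gap': 0.0854413890072601}
```

View pics/top0.png

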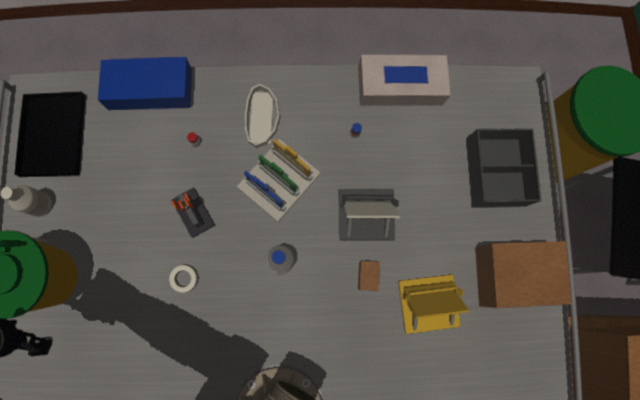

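View pics/side0.png

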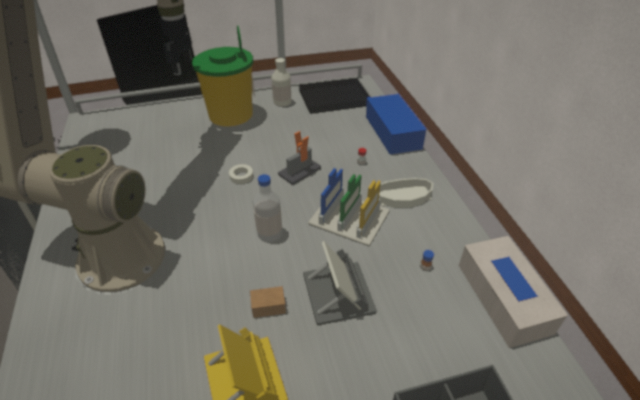

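Top: rack at about (278,182), with the green plate in the middle slot. Holder at (367,214), board facing up in the image (+x), struts towards the robot. Clamp at (187,203) on its bar. The yellow decoy is at (432,303). Next I'll view an enlarged crop.

```bash
cat > h.py <<'E'
from workcell import telemetry, imaging, env
import cv2, numpy as np
from scipy.spatial.transform import Rotation as R
def params(n):
    p=imaging.camera_params(n); return np.array(p["camera_matrix"]),np.array(p["D"]),np.array(p["pose"])
def ray(P,uv):
    K,D,T=P; q=cv2.undistortPoints(np.array(uv,float).reshape(-1,1,2),K,D).reshape(-1,2)
    d=np.c_[q[:,0],-q[:,1],-np.ones(len(q))]@T[:3,:3].T
    return T[:3,3],d
def onz(P,uv,z):
    o,d=ray(P,uv); return o+d*((z-o[2])/d[:,2])[:,None]
def proj(P,X):
    K,D,T=P; c=(np.atleast_2d(X)-T[:3,3])@T[:3,:3]; c=c*[1,-1,-1]
    return cv2.projectPoints(c,np.zeros(3),np.zeros(3),K,D)[0].reshape(-1,2)
def two(P1,uv1,P2,uv2):
    o1,d1=ray(P1,uv1);o2,d2=ray(P2,uv2);d1=d1[0];d2=d2[0]
    s=np.linalg.lstsq(np.c_[d1,-d2],o2-o1,rcond=None)[0]
    a=o1+s[0]*d1;b=o2+s[1]*d2
    return (a+b)/2,np.linalg.norm(a-b)
def tcp():
    s=telemetry.get_state();q=s["orientation"];return np.array(s["tcp_pos"]),R.from_quat([q[1],q[2],q[3],q[0]]),s
E
python3 - <<'E'
import cv2
a=cv2.imread("pics/top0.png");c=a[90:290,150:420]
cv2.imwrite("pics/topc.png",cv2.resize(c,None,fx=2.95,fy=2.95,interpolation=cv2.INTER_CUBIC))
E
```

```text
(no output)
```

View pics/topc.png

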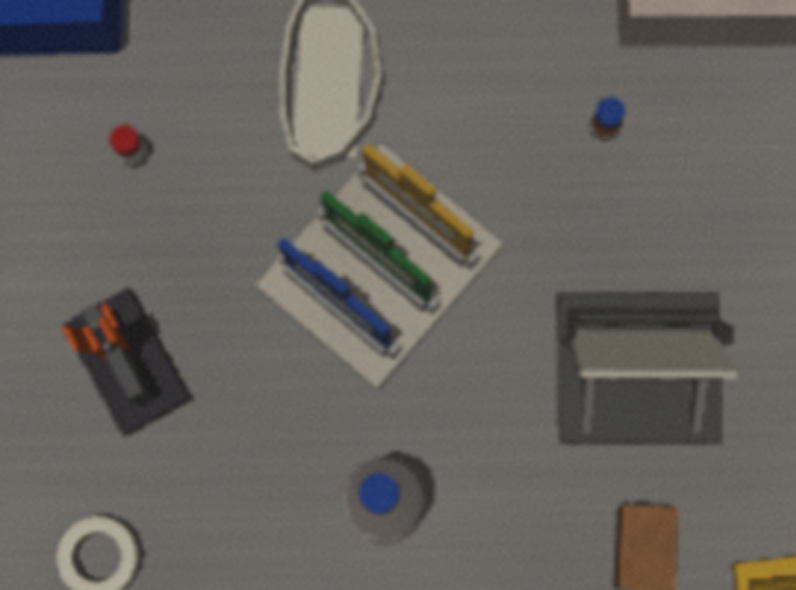

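Crop: green tab at about (375,232) in crop pixels, the holder base is a square from (557,293) to (721,443) and the parking foot's corners are clear. I'll measure these.

Run:
```python
from h import *
P=params("top")
def c(l): return np.array(l)/2.95+[150,90]
def show(n,l,z):
    X=onz(P,c(l),z); print(n,np.round(X*1000,0)[:,:2].tolist(),"mean",np.round(X.mean(0)*1000,1)[:2],"edges",[round(np.linalg.norm(X[i]-X[i-1])*1000) for i in range(len(X))],"dir",np.round(np.degrees(np.arctan2(*(X[1]-X[0])[[1,0]])),1)); return X
show("rack",[(382,145),(500,243),(378,386),(258,284)],.01)
show("tab",[(358,218),(392,246)],.142)
show("body",[(325,197),(434,291)],.11)
show("base",[(557,293),(719,293),(721,443),(559,443)],.012)
show("top edge",[(583,375),(736,375)],.1166)
show("foot",[(130,289),(192,398),(126,434),(64,325)],.014)
# orange masks
im=cv2.imread("pics/top0.png");hsv=cv2.cvtColor(im,cv2.COLOR_BGR2HSV)
m=cv2.inRange(hsv,(3,150,80),(14,255,255));m[:, :150]=0;m[:,230:]=0
n,l,s,ce=cv2.connectedComponentsWithStats(m)
for i in range(1,n):
    if s[i,4]>5: print(s[i],ce[i],onz(P,ce[i],.10)[0])
im2=cv2.imread("pics/side0.png");hsv=cv2.cvtColor(im2,cv2.COLOR_BGR2HSV)
m=cv2.inRange(hsv,(3,150,80),(14,255,255))
m[:, :280]=0;m[:,330:]=0;n,l,s,ce=cv2.connectedComponentsWithStats(m)
for i in range(1,n):
    if s[i,4]>5: print(s[i],ce[i])
p,r,_=tcp();T=params("wrist")[2]
print(np.round(r.as_matrix(),3).tolist(), "cam in tool",np.round(r.inv().apply(T[:3,3]-p),4),np.round(r.as_matrix().T@T[:3,:3],3).tolist(), params("wrist")[0])
```

```text
rack [[717.0, -13.0], [621.0, -121.0], [489.0, -6.0], [586.0, 103.0]] mean [603.1  -9.1] edges [175, 145, 174, 146] dir -131.7
tab [[612.0, 4.0], [588.0, -24.0]] mean [599.9  -9.6] edges [37, 37] dir -131.1
body [[640.0, 34.0], [556.0, -58.0]] mean [597.6 -11.9] edges [125, 125] dir -132.4
base [[572.0, -172.0], [570.0, -322.0], [431.0, -317.0], [434.0, -169.0]] mean [ 501.5 -244.9] edges [138, 150, 139, 148] dir -90.9
top edge [[480.0, -181.0], [478.0, -310.0]] mean [ 479.1 -245.8] edges [129, 129] dir -91.1
foot [[582.0, 220.0], [481.0, 162.0], [449.0, 222.0], [550.0, 281.0]] mean [515.5 221.2] edges [69, 117, 68, 117] dir -150.2
[184 193   6  13  51] [186.47058824 199.52941176] [0.53485507 0.22095424 0.1       ]
[172 201   5   8  19] [174.         204.15789474] [0.52360217 0.25237128 0.1       ]
[178 201   6   9  31] [180.41935484 204.90322581] [0.52140683 0.23601238 0.1       ]
[296 133  11  27 110] [301.23636364 144.58181818]
[[-0.923, 0.385, -0.001], [0.385, 0.923, -0.001], [0.0, -0.002, -1.0]] cam in tool [ 0.0701  0.001  -0.1694] [[-0.001, 0.962, 0.274], [1.0, 0.001, 0.0], [-0.0, 0.274, -0.962]] [[347.21898102   0.         320.41675933]
 [  0.         347.21898102 196.21951927]
 [  0.           0.           1.        ]]
```

```bash
cat >> h.py <<'E'
def down(phi):
    a=np.radians(phi);y=np.array([np.cos(a),np.sin(a),0]);z=np.array([0,0,-1.]);return R.from_matrix(np.c_[np.cross(y,z),y,z])
def slant(psi=-0.9,lean=30):
    # tool z down along the board, y along -normal, holder yaw psi
    a=np.radians(lean);H=R.from_euler('z',psi,degrees=True)
    z=H.apply([np.sin(a),0,-np.cos(a)]);y=H.apply([-np.cos(a),0,-np.sin(a)]);return R.from_matrix(np.c_[np.cross(y,z),y,z])
def go(pos,rot):
    p,r,s=tcp(); print("t",round(s["clock"],2),"shift",np.round(r.inv().apply(np.array(pos)-p)*1000,1),"turn",np.round((r.inv()*rot).as_rotvec(),3))
E
python3 -c "
from h import *
go([.6,-.0105,.23],down(138.5))"
```

```text
t 0.1 shift [-557.9 -353.5  -26.8] turn [-1.000e-03 -1.000e-03 -1.241e+00]
```

Request:
{"method": "step_arm", "body": {
  "moves": [
    [[-279, -177, -20], [0, 0, -0.62], 45],
    [[-279, -177, -20], [0, 0, -0.62], 45],
    [[-279, -177, -20], [0, 0, -0.62], 45],
    [[-279, -177, -20], [0, 0, -0.62], 45],
    [[-279, -177, -20], [0, 0, -0.62], 45],
    [[-279, -177, -20], [0, 0, -0.62], 45],
    [[-279, -177, -20], [0, 0, -0.62], 45],
    [[-279, -177, -20], [0, 0, -0.62], 45]
  ]
}}

```text
clock: 0.77
tcp_pos: [0.4018, 0.2715, 0.2225]
orientation: [-0.0, -0.113, 0.994, -0.0]
wrist_force: [0.5, 0.5, 0.0]
finger_gap: 0.0453
grip_force: 0.0
```

```bash
python3 -c "
from h import *
go([.6,-.0105,.23],down(138.5));print(tcp()[0])"
```

```text
t 0.77 shift [-129.9 -319.2   -7.6] turn [ 0.    -0.    -0.621]
[0.40184631 0.27152987 0.22249894]
```

Request:
{"method": "step_arm", "body": {
  "moves": [
    [[-130, -319, -8], [0, 0, -0.62], 45],
    [[-130, -319, -8], [0, 0, -0.62], 45],
    [[-130, -319, -8], [0, 0, -0.62], 45],
    [[-130, -319, -8], [0, 0, -0.62], 45],
    [[-130, -319, -8], [0, 0, -0.62], 45],
    [[-130, -319, -8], [0, 0, -0.62], 45],
    [[-130, -319, -8], [0, 0, -0.62], 45],
    [[-130, -319, -8], [0, 0, -0.62], 45]
  ]
}}

```text
clock: 1.43
tcp_pos: [0.5815, 0.016, 0.2295]
orientation: [-0.0, -0.41, 0.912, 0.0]
wrist_force: [0.7, 0.9, -0.2]
finger_gap: 0.0449
grip_force: 0.0
```

Request:
{"method": "step_arm", "body": {
  "moves": [
    [[0, -12, 0], [0, 0, 0], 45],
    [[0, -12, 0], [0, 0, 0], 45],
    [[0, -12, 0], [0, 0, 0], 45]
  ]
}}

```text
clock: 1.68
tcp_pos: [0.5896, 0.0096, 0.2289]
orientation: [-0.001, -0.409, 0.912, 0.001]
wrist_force: [-0.9, -0.5, 0.6]
finger_gap: 0.0451
grip_force: 0.0
```

```bash
cat > w.py <<'E'
import sys
from h import *
p,r,s=tcp();P=params("wrist");im=imaging.read_camera("wrist")
n=sys.argv[1];cv2.imwrite(f"pics/{n}.png",im[...,::-1]);np.savez(f"{n}.npz",K=P[0],D=P[1],T=P[2],p=p,m=r.as_matrix());print(p,s["clock"])
E
python3 w.py w1
```

```text
[0.58959124 0.00955666 0.2288968 ] 1.6833
```

View pics/w1.png

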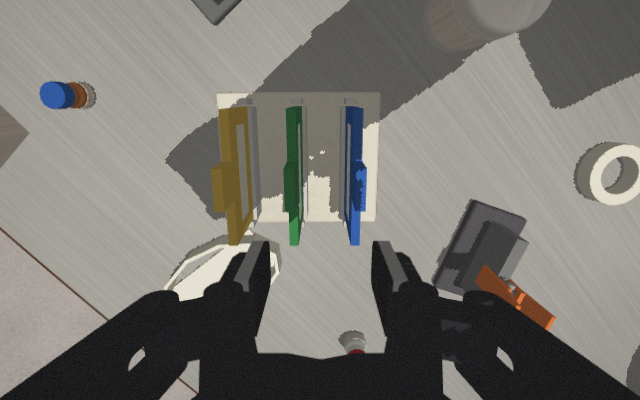

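The wrist view shows the green plate in the middle at about (293,185), with its tab protruding left at about (287,185). The blue and yellow plates are on either side of it.

Run:
```python
from h import *
d=np.load("w1.npz");P=(d["K"],d["D"],d["T"])
im=cv2.imread("pics/w1.png");hsv=cv2.cvtColor(im,cv2.COLOR_BGR2HSV)
m=cv2.inRange(hsv,(45,100,20),(80,255,255))
for r in range(100,250,6):
    c=np.where(m[r,260:330])[0]+260
    if len(c): print(r,c.min(),c.max(),len(c),[int(hsv[r,x,2]) for x in range(280,304,2)])
# predicted image of estimated plate
c0=np.array([.5988,-.0105,0]);a=np.radians(48.5);u=np.array([np.cos(a),np.sin(a),0]);v=np.array([-u[1],u[0],0])
for yy,z in((-.017,.142),(.017,.142),(-.06,.11),(.06,.11)):
    print(yy,z,[np.round(proj(P,c0+u*yy+v*s+[0,0,z])[0],1).tolist() for s in(-.004,.004)])
```

```text
112 286 300 15 [122, 122, 122, 76, 76, 78, 80, 78, 67, 65, 67, 110]
118 286 300 15 [121, 122, 124, 73, 75, 76, 77, 76, 68, 68, 70, 110]
124 287 301 12 [119, 119, 121, 87, 74, 78, 80, 79, 69, 87, 77, 100]
130 287 301 11 [121, 121, 119, 94, 77, 77, 77, 76, 68, 123, 76, 98]
136 287 301 12 [122, 121, 123, 96, 77, 77, 76, 74, 68, 105, 87, 89]
142 287 301 12 [120, 119, 121, 105, 77, 73, 76, 76, 71, 109, 88, 90]
148 287 301 12 [120, 119, 120, 117, 76, 77, 75, 78, 71, 93, 100, 86]
154 287 301 12 [122, 119, 122, 118, 75, 75, 74, 75, 72, 100, 99, 82]
160 288 301 11 [119, 123, 118, 116, 75, 77, 72, 74, 75, 85, 104, 79]
166 285 301 14 [117, 120, 97, 72, 69, 66, 70, 70, 70, 83, 110, 71]
172 284 301 15 [119, 118, 74, 71, 77, 75, 76, 69, 67, 72, 110, 70]
178 284 302 15 [120, 115, 76, 76, 77, 76, 78, 70, 67, 72, 114, 66]
184 284 298 15 [117, 118, 76, 75, 76, 76, 77, 69, 66, 72, 114, 71]
190 284 298 15 [119, 118, 79, 72, 75, 76, 76, 72, 66, 71, 114, 78]
196 285 302 15 [216, 189, 84, 76, 69, 75, 76, 73, 66, 69, 129, 84]
202 285 302 15 [217, 214, 92, 73, 75, 74, 74, 73, 64, 65, 133, 82]
208 285 302 15 [214, 150, 101, 74, 74, 72, 78, 77, 75, 72, 132, 79]
214 289 298 10 [213, 215, 216, 215, 180, 76, 73, 72, 74, 78, 127, 82]
220 289 301 12 [211, 211, 211, 210, 205, 72, 101, 137, 137, 85, 104, 96]
226 289 299 11 [170, 171, 172, 165, 167, 136, 136, 138, 137, 83, 86, 194]
232 290 299 10 [169, 165, 169, 168, 166, 136, 138, 135, 136, 103, 111, 169]
238 290 298 9 [169, 176, 167, 169, 165, 136, 136, 135, 135, 106, 173, 171]
244 290 297 8 [168, 176, 169, 169, 173, 134, 138, 136, 131, 129, 168, 171]
-0.017 0.142 [[286.3, 157.5], [297.1, 157.5]]
0.017 0.142 [[287.7, 201.3], [298.0, 201.2]]
-0.06 0.11 [[288.5, 97.7], [298.5, 97.7]]
0.06 0.11 [[292.3, 237.1], [301.2, 237.1]]
```

```bash
python3 -c "
from h import *
go([.6043,-.0073,.114],down(138.5))"
```

```text
t 1.73 shift [  3.1 -23.3 115.2] turn [ 0.002 -0.001 -0.001]
```

Request:
{"method": "step_arm", "body": {
  "moves": [
    [[3, -23, 10], [0, 0, 0], 40],
    [[3, -23, 50], [0, 0, 0], 40],
    [[3, -23, 85], [0, 0, 0], 40],
    [[3, -23, 105], [0, 0, 0], 40],
    [[3, -23, 115], [0, 0, 0], 40],
    [[3, -23, 115], [0, 0, 0], 40],
    [[3, -23, 115], [0, 0, 0], 40],
    [[3, -23, 115], [0, 0, 0], 40]
  ]
}}

```text
clock: 2.4
tcp_pos: [0.6063, -0.0071, 0.1171]
orientation: [0.001, -0.411, 0.912, -0.001]
wrist_force: [0.5, 0.3, -0.3]
finger_gap: 0.0401
grip_force: 0.0
```

```bash
python3 -c "
from h import *
print(tcp()[0]);go([.6043,-.0073,.114],down(138.5))"
```

```text
[ 0.60634442 -0.00707143  0.11710512]
t 2.4 shift [1.5 1.4 3.1] turn [-0.003  0.002 -0.   ]
```

Request:
{"method": "step_arm", "body": {
  "moves": [
    [[1, 1, 2], [0, 0, 0], 40],
    [[1, 1, 2], [0, 0, 0], 0],
    [[1, 1, 2], [0, 0, 0], 0],
    [[1, 1, 2], [0, 0, 0], 0],
    [[1, 1, 2], [0, 0, 0], 0],
    [[1, 1, 2], [0, 0, 0], 0],
    [[1, 1, 2], [0, 0, 0], 0],
    [[1, 1, 2], [0, 0, 0], 0]
  ],
  "grip_force": 60
}}

```text
clock: 3.07
tcp_pos: [0.6044, -0.008, 0.1137]
orientation: [0.001, -0.41, 0.912, -0.0]
wrist_force: [0.2, -0.8, 4.8]
finger_gap: 0.0023
grip_force: 59.9
```

```bash
python3 w.py w2; python3 -c "
import cv2;a=cv2.imread('pics/w2.png');cv2.imwrite('pics/w2c.png',cv2.resize(a[60:320,180:440],None,fx=2.2,fy=2.2))"
```

```text
[ 0.60443889 -0.00800383  0.11367059] 3.0667
```

View pics/w2c.png

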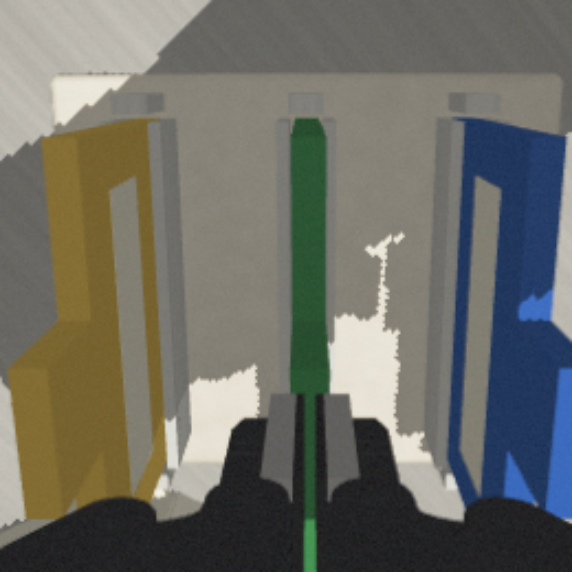

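The crop shows the pads closed around the green tab at (310,440), with the neighbouring plates clear. Next I lift straight up.

Request:
{"method": "step_arm", "body": {
  "moves": [
    [[0, 0, -8], [0, 0, 0], 0],
    [[0, 0, -25], [0, 0, 0], 0],
    [[0, 0, -50], [0, 0, 0], 0],
    [[0, 0, -80], [0, 0, 0], 0],
    [[0, 0, -110], [0, 0, 0], 0],
    [[0, 0, -135], [0, 0, 0], 0],
    [[0, 0, -155], [0, 0, 0], 0],
    [[0, 0, -155], [0, 0, 0], 0]
  ]
}}

```text
clock: 3.78
tcp_pos: [0.6054, -0.0079, 0.273]
orientation: [0.003, -0.41, 0.912, -0.002]
wrist_force: [-0.7, -0.2, 0.8]
finger_gap: 0.0
grip_force: 0.0
```

Run:
```python
from h import *
# holder geometry
C=np.array([.5015,-.245,0]);H=R.from_euler('z',-.9,degrees=True)
B=C+H.apply([.03,0,.03]);r=slant();u=-r.as_matrix()[:,2];n=-r.as_matrix()[:,1]
print("B",B,u,n)
# plate with origin at n*4+u*z ; TCP 4 mm above shoulder
tgt=B+n*.005+u*(.104+.075)
print(tgt);go(tgt,r)
s=tcp()[2];print(s["joint_pos"],s["finger_gap"],s["wrist_force"])
```

```text
B [ 0.5314963  -0.24547122  0.03      ] [-0.49993832  0.00785366  0.8660254 ] [ 0.86591856 -0.01360294  0.5       ]
[ 0.44633693 -0.24413343  0.18751855]
t 3.78 shift [282.6 -37.2  84.5] turn [ 0.494 -0.184 -0.694]
[-1.45704103e-01  3.63382785e-01  2.85372854e-01  1.48575251e+00
  2.34187775e-04 -9.90986386e-01] 4.414123487269337e-05 [-0.66028853 -0.16105612  0.79172425]
```

The grip slipped off, since the gap is 0. I'll look at where the plate is now.

```bash
python3 w.py w3
```

```text
[ 0.60544295 -0.00791076  0.27297167] 3.7833
```

View pics/w3.png

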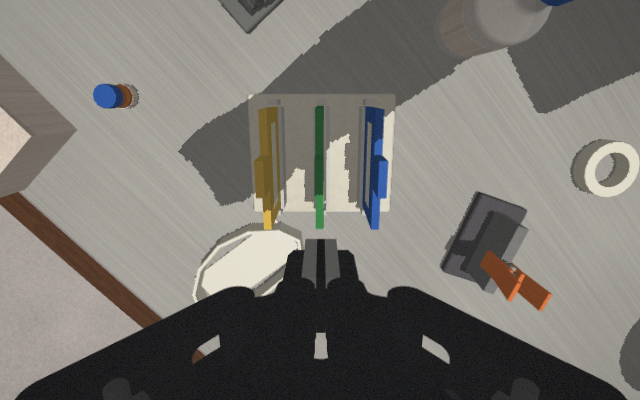

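Run:
```python
from h import *
for n in("w3","w2"):
    d=np.load(n+".npz");P=(d["K"],d["D"],d["T"])
    im=cv2.imread(f"pics/{n}.png");hsv=cv2.cvtColor(im,cv2.COLOR_BGR2HSV)
    m=cv2.inRange(hsv,(45,100,20),(80,255,255))
    for r in range(90,345,6 if n=="w3" else 12):
        c=np.where(m[r,290:350])[0]+290
        if len(c): print(r,c.min(),c.max(),len(c),[int(hsv[r,x,2]) for x in range(310,332,2)])
    c0=np.array([.6043,-.0073,0]);a=np.radians(48.5);u=np.array([np.cos(a),np.sin(a),0]);v=np.array([-u[1],u[0],0])
    for yy,z in((-.017,.142),(.017,.142),(-.017,.11),(.017,.11),(-.06,.11),(.06,.11)):
        print(yy,z,[np.round(proj(P,c0+u*yy+v*s+[0,0,z])[0],1).tolist() for s in(-.004,.004)])
    print("tcp/grasp",proj(P,[d["p"],d["p"]-.019*d["m"][:,2]]))
```

```text
108 316 322 7 [121, 117, 110, 71, 69, 70, 72, 118, 111, 108, 122]
114 316 322 7 [120, 119, 107, 76, 75, 75, 74, 120, 108, 111, 120]
120 316 322 7 [121, 120, 105, 74, 77, 76, 76, 121, 106, 111, 119]
126 316 322 7 [125, 119, 105, 74, 74, 76, 74, 119, 110, 111, 121]
132 316 322 7 [120, 118, 106, 73, 75, 77, 75, 118, 109, 109, 120]
138 316 322 7 [118, 118, 105, 77, 77, 75, 72, 117, 108, 107, 119]
144 316 322 7 [119, 116, 109, 77, 75, 74, 77, 119, 107, 110, 216]
150 316 322 7 [117, 115, 106, 78, 77, 73, 75, 118, 141, 208, 220]
156 315 322 8 [118, 118, 103, 68, 67, 69, 68, 116, 166, 206, 220]
162 315 322 8 [117, 116, 90, 77, 73, 72, 73, 115, 180, 205, 217]
168 315 322 8 [120, 118, 86, 72, 75, 75, 74, 117, 183, 206, 217]
174 315 322 8 [117, 115, 89, 73, 75, 78, 75, 116, 178, 204, 216]
180 315 322 8 [116, 119, 91, 73, 72, 76, 77, 113, 183, 204, 215]
186 315 322 8 [117, 113, 90, 73, 69, 75, 74, 114, 183, 204, 213]
192 315 322 8 [117, 115, 88, 75, 76, 75, 79, 117, 183, 206, 216]
198 316 322 7 [115, 113, 111, 134, 134, 137, 137, 113, 180, 204, 215]
204 316 322 7 [215, 211, 110, 136, 133, 135, 1
[... 1318 characters left out ...]
7]
258 318 322 5 [98, 98, 30, 32, 63, 84, 82, 38, 35, 97, 97]
270 318 322 5 [95, 93, 34, 34, 59, 81, 84, 32, 38, 63, 98]
282 318 322 5 [89, 101, 31, 38, 58, 84, 81, 37, 37, 49, 102]
294 319 322 4 [39, 38, 38, 36, 61, 83, 76, 36, 36, 39, 34]
306 318 323 6 [37, 35, 36, 34, 121, 151, 148, 32, 41, 38, 32]
318 318 323 6 [36, 32, 32, 37, 117, 146, 147, 35, 33, 37, 39]
-0.017 0.142 [[310.1, 223.0], [328.6, 223.0]]
0.017 0.142 [[310.9, 292.5], [328.3, 292.5]]
-0.017 0.11 [[311.9, 201.6], [327.3, 201.6]]
0.017 0.11 [[312.5, 261.0], [327.1, 261.0]]
-0.06 0.11 [[311.2, 117.1], [327.6, 117.1]]
0.06 0.11 [[313.2, 327.8], [326.9, 327.8]]
tcp/grasp [[318.61453634 233.90583284]
 [318.39880698 249.13060495]]
```

The plate is still in its slot and the position fits the estimate. I suspect the pads sank through the tab at 60 N. I'll regrasp gently in stages, watching the gap.

Request:
{"method": "step_arm", "body": {
  "moves": [
    [[0, 0, 0], [0, 0, 0], 40],
    [[0, 0, 30], [0, 0, 0], 40],
    [[0, 0, 70], [0, 0, 0], 40],
    [[0, 0, 110], [0, 0, 0], 40],
    [[0, 0, 140], [0, 0, 0], 40],
    [[0, 0, 157], [0, 0, 0], 40],
    [[0, 0, 159], [0, 0, 0], 25],
    [[0, 0, 159], [0, 0, 0], 16]
  ],
  "grip_force": 25
}}

```text
clock: 4.5
tcp_pos: [0.6016, -0.0074, 0.1064]
orientation: [-0.002, -0.41, 0.912, 0.002]
wrist_force: [0.1, 0.0, 0.4]
finger_gap: 0.017
grip_force: 0.0
```

Request:
{"method": "step_arm", "body": {
  "moves": [
    [[0, 0, 0], [0, 0, 0], 12],
    [[0, 0, 0], [0, 0, 0], 9],
    [[0, 0, 0], [0, 0, 0], 7],
    [[0, 0, 0], [0, 0, 0], 6]
  ]
}}

```text
clock: 4.83
tcp_pos: [0.605, -0.0079, 0.1106]
orientation: [0.001, -0.41, 0.912, -0.001]
wrist_force: [0.1, -0.7, 3.0]
finger_gap: 0.0069
grip_force: 24.6
```

Request:
{"method": "step_arm", "body": {
  "moves": [
    [[0, 0, 0], [0, 0, 0], 0],
    [[0, 0, 0], [0, 0, 0], 0]
  ]
}}

```text
clock: 5.0
tcp_pos: [0.6051, -0.0079, 0.1106]
orientation: [0.001, -0.41, 0.912, -0.001]
wrist_force: [0.8, 0.6, 6.0]
finger_gap: 0.007
grip_force: 24.9
```

Request:
{"method": "step_arm", "body": {
  "moves": [
    [[0, 0, 0], [0, 0, 0], 14],
    [[0, 0, -4], [0, 0, 0], 14],
    [[0, 0, -4], [0, 0, 0], 14],
    [[0, 0, -4], [0, 0, 0], 9],
    [[0, 0, -4], [0, 0, 0], 7],
    [[0, 0, -4], [0, 0, 0], 0],
    [[0, 0, -4], [0, 0, 0], 0]
  ],
  "grip_force": 25
}}

```text
clock: 5.58
tcp_pos: [0.6039, -0.0078, 0.1129]
orientation: [0.0, -0.41, 0.912, -0.0]
wrist_force: [-1.2, 0.3, 1.8]
finger_gap: 0.0058
grip_force: 24.4
```

Request:
{"method": "step_arm", "body": {
  "moves": [
    [[0, 0, -4], [0, 0, 0], 0],
    [[0, 0, -12], [0, 0, 0], 0],
    [[0, 0, -24], [0, 0, 0], 0]
  ]
}}

```text
clock: 5.83
tcp_pos: [0.6027, -0.0076, 0.1362]
orientation: [-0.001, -0.41, 0.912, 0.001]
wrist_force: [0.1, -0.7, -1.2]
finger_gap: 0.0062
grip_force: 24.4
```

Held: the gap is 6 mm and the weight reads 1.2 N.

Request:
{"method": "step_arm", "body": {
  "moves": [
    [[0, 0, -30], [0, 0, 0], 0],
    [[0, 0, -60], [0, 0, 0], 0],
    [[0, 0, -90], [0, 0, 0], 0],
    [[0, 0, -120], [0, 0, 0], 0],
    [[0, 0, -145], [0, 0, 0], 0],
    [[0, 0, -145], [0, 0, 0], 0]
  ]
}}

```text
clock: 6.33
tcp_pos: [0.6058, -0.008, 0.2886]
orientation: [0.004, -0.41, 0.912, -0.002]
wrist_force: [0.2, -0.3, 0.2]
finger_gap: 0.006
grip_force: 24.5
```

```bash
cat > hold.py <<'E'
from h import *
C=np.array([.5015,-.245,0]);PSI=-.9;H=R.from_euler('z',PSI,degrees=True)
B=C+H.apply([.03,0,.03]);r=slant(PSI);u=-r.as_matrix()[:,2];n=-r.as_matrix()[:,1];w=H.apply([0,1,0])
E
python3 - <<'E'
from hold import *
go(B+n*.012+u*(.104+.09),r); s=tcp()[2];print(s["finger_gap"],tcp()[0])
E
```

```text
t 6.33 shift [283.9 -35.6  83.3] turn [ 0.492 -0.183 -0.694]
0.005954448739859426 [ 0.60581777 -0.00801197  0.28855236]
```

Request:
{"method": "step_arm", "body": {
  "moves": [
    [[20, -2, 0], [0.04, -0.015, -0.05], 0],
    [[52, -6, 0], [0.09, -0.035, -0.13], 0],
    [[88, -11, 0], [0.16, -0.06, -0.22], 0],
    [[124, -16, 5], [0.22, -0.08, -0.31], 0],
    [[160, -20, 15], [0.28, -0.105, -0.4], 0],
    [[196, -25, 30], [0.35, -0.13, -0.49], 0],
    [[232, -30, 45], [0.41, -0.15, -0.58], 0],
    [[260, -33, 60], [0.45, -0.17, -0.64], 0]
  ]
}}

```text
clock: 7.0
tcp_pos: [0.4561, -0.2226, 0.2232]
orientation: [0.165, -0.662, 0.712, -0.167]
wrist_force: [0.5, -0.3, -1.4]
finger_gap: 0.0061
grip_force: 24.5
```

Run:
```python
from hold import *
go(B+n*.012+u*(.104+.09),r); s=tcp()[2];print(s["finger_gap"],tcp()[0],s["joint_pos"])
```

```text
t 7.0 shift [22.5 17.3 12.4] turn [ 0.05  -0.014 -0.053]
0.006134894419199097 [ 0.45609971 -0.22258393  0.22323865] [-0.82886942 -0.16040661 -0.53459716  0.84887866  0.32860209 -2.26892349]
```

Request:
{"method": "step_arm", "body": {
  "moves": [
    [[8, 6, 4], [0.02, -0.005, -0.02], 0],
    [[18, 13, 9], [0.04, -0.01, -0.04], 0],
    [[22, 17, 12], [0.05, -0.014, -0.053], 0],
    [[22, 17, 12], [0.05, -0.014, -0.053], 0],
    [[22, 17, 12], [0.05, -0.014, -0.053], 0]
  ]
}}

```text
clock: 7.42
tcp_pos: [0.4452, -0.2432, 0.2035]
orientation: [0.181, -0.675, 0.692, -0.181]
wrist_force: [0.6, -0.5, -1.2]
finger_gap: 0.0061
grip_force: 24.6
```

```bash
python3 w.py w4
python3 - <<'E'
from hold import *
go(B+n*.012+u*(.104+.09),r); print(B,u,n)
im=imaging.read_camera("side");cv2.imwrite("pics/s4.png",im[...,::-1])
a=cv2.imread("pics/w4.png");b=cv2.resize(im[160:360,220:420,::-1],(400,400),interpolation=cv2.INTER_CUBIC)
c=cv2.resize(a,(640,400))[:,100:500];cv2.imwrite("pics/m4.png",np.hstack([c,b]))
E
```

```text
[ 0.44524756 -0.2431959   0.20353596] 7.4167
t 7.47 shift [ 1.   0.9 -0.4] turn [ 0.005  0.002 -0.008]
[ 0.5314963  -0.24547122  0.03      ] [-0.49993832  0.00785366  0.8660254 ] [ 0.86591856 -0.01360294  0.5       ]
```

View pics/m4.png

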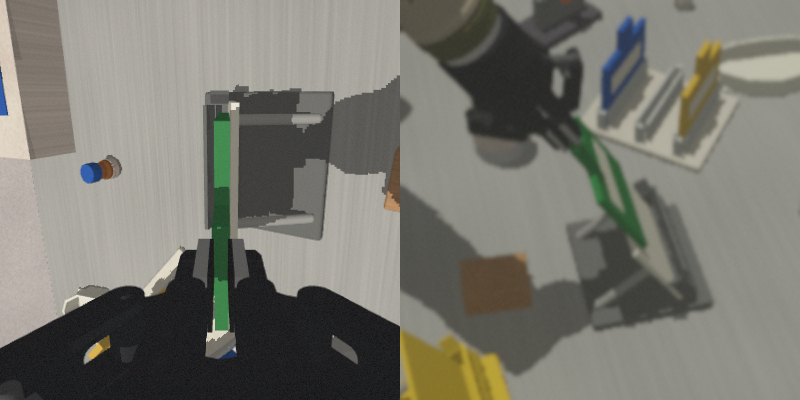

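The wrist view shows the plate (columns 313–330 in the full picture) parallel to the board edge (about 330–339). Base corners are at about (307,93), (434,92) and (420,240). I'll check these against the model.

Run:
```python
from hold import *
d=np.load("w4.npz");P=(d["K"],d["D"],d["T"])
print("base corners",np.round(onz(P,[(307,93),(434,92),(420,240)],.012)*1000,1).tolist())
hc=C+H.apply([[.07,-.075,.012],[-.07,-.075,.012],[-.07,.075,.012]])
print("model",np.round(hc*1000,1).tolist(),proj(P,hc).round(1).tolist())
Bm=lambda x,y,z:B+n*x+w*y+u*z
print("board top -y end front/rear",proj(P,[Bm(0,-.066,.1),Bm(-.006,-.066,.1),Bm(0,0,.1),Bm(-.006,0,.1)]).round(1).tolist())
m=d["m"];p=d["p"]
T=lambda x,y,z:p+m@np.array([x,y,z])
print("plate model shoulder -y end, (TCP 3.5 above shoulder)",proj(P,[T(.06,.004,.0035),T(.06,-.004,.0035),T(.06,.004,.1035),T(.06,-.004,.1035),T(.017,.004,-.0285),T(.017,-.004,-.0285)]).round(1).tolist())
im=cv2.imread("pics/w4.png").astype(int)
for r in list(range(84,124,2))+[130,150,170,190,200,210,220,230,234]: print(r,[f"{im[r,c,0]//10},{im[r,c,1]//10},{im[r,c,2]//10}" for c in range(300,346,2)])
```

```text
base corners [[568.7, -318.4, 12.0], [432.0, -315.5, 12.0], [437.2, -168.9, 12.0]]
model [[570.3, -321.1, 12.0], [430.3, -318.9, 12.0], [432.7, -168.9, 12.0]] [[305.7, 90.5], [436.0, 88.1], [424.4, 240.7]]
board top -y end front/rear [[334.4, 99.4], [342.6, 99.3], [334.3, 186.8], [342.0, 186.7]]
plate model shoulder -y end, (TCP 3.5 above shoulder) [[327.1, 115.3], [310.7, 115.3], [324.7, 109.1], [314.3, 109.1], [328.0, 221.0], [309.5, 221.0]]
84 ['15,16,17', '15,16,17', '15,16,16', '16,16,16', '16,16,17', '16,16,17', '16,17,17', '15,16,17', '16,17,17', '16,16,17', '15,16,16', '16,16,17', '16,16,17', '16,17,17', '16,17,17', '15,16,17', '16,17,17', '15,16,17', '16,16,17', '11,11,11', '16,16,17', '16,16,17', '16,17,17']
86 ['16,16,17', '16,17,17', '15,16,16', '15,16,16', '16,17,17', '16,17,17', '16,17,17', '15,16,16', '16,17,17', '16,16,17', '16,16,17', '16,17,17', '16,17,17', '16,17,17', '16,17,17', '15,16,17', '16,17,17', '15,16,17', '8,9,9', '9,9,9', '9,10,10', '10,10,10', '10,10,11']
88 ['15,16,16', '16,17,17', '15,16,16', '15,16,16', '16,16,17', '16,17,17', '16,17,17', '15,16,17',
[... 5762 characters left out ...]
10,11,11', '6,6,6', '5,6,6', '5,7,4', '4,7,3', '4,7,4', '4,7,3', '4,6,3', '4,7,3', '4,7,4', '5,7,4', '4,7,3', '11,12,12', '11,12,13', '11,13,13', '11,12,13', '8,9,9', '8,9,9', '8,9,9', '8,9,9']
230 ['16,17,17', '16,17,17', '16,17,17', '16,16,17', '16,17,17', '16,17,17', '4,7,3', '4,8,4', '4,7,4', '4,7,4', '4,7,3', '3,7,3', '4,7,4', '4,7,4', '4,7,3', '10,11,11', '11,13,13', '11,13,13', '12,13,13', '16,17,17', '16,17,17', '16,17,17', '16,17,17']
234 ['16,17,17', '16,17,17', '16,17,17', '16,17,17', '16,17,17', '16,17,17', '5,8,4', '5,7,4', '4,7,3', '4,7,3', '4,7,3', '4,7,4', '4,7,3', '4,7,3', '4,7,3', '9,11,10', '11,13,13', '12,13,13', '12,13,13', '16,17,17', '16,17,17', '16,17,17', '16,17,17']
```

Run:
```python
from hold import *
p,_,_=tcp(); go(p,slant(-1.7))
```

```text
t 7.52 shift [0. 0. 0.] turn [0.004 0.008 0.006]
```

Request:
{"method": "step_arm", "body": {
  "moves": [
    [[2.6, -1.3, 0], [0.004, 0.008, 0.006], 0],
    [[2.6, -1.3, 0], [0.004, 0.008, 0.006], 0],
    [[2.6, -1.3, 0], [0.004, 0.008, 0.006], 0],
    [[2.6, -1.3, 12], [0.004, 0.008, 0.006], 0],
    [[2.6, -1.3, 24], [0.004, 0.008, 0.006], 0],
    [[2.6, -1.3, 36], [0.004, 0.008, 0.006], 0],
    [[2.6, -1.3, 45], [0.004, 0.008, 0.006], 0],
    [[2.6, -1.3, 50], [0.004, 0.008, 0.006], 0]
  ]
}}

```text
clock: 8.18
tcp_pos: [0.4721, -0.2455, 0.1604]
orientation: [0.18, -0.673, 0.693, -0.185]
wrist_force: [0.3, 0.3, -1.6]
finger_gap: 0.0061
grip_force: 24.6
```

```bash
python3 w.py w5
python3 - <<'E'
from hold import *
p,rr,s=tcp(); go(p,slant(-1.7)); d=p-B;print("n,w,u",d@n*1000,d@w*1000,d@u*1000,s["finger_gap"])
im=cv2.imread("pics/w5.png").astype(int)
cv2.imwrite("pics/w5c.png",cv2.resize(im[70:250,220:460].astype(np.uint8),None,fx=3.3,fy=3.3,interpolation=cv2.INTER_CUBIC))
E
```

```text
[ 0.47212557 -0.24550284  0.16040036] 8.1833
t 8.23 shift [0. 0. 0.] turn [ 0.002  0.002 -0.001]
n,w,u 13.464136811894921 -0.8260015677423088 142.26297554469363 0.006007316129122489
```

View pics/w5c.png

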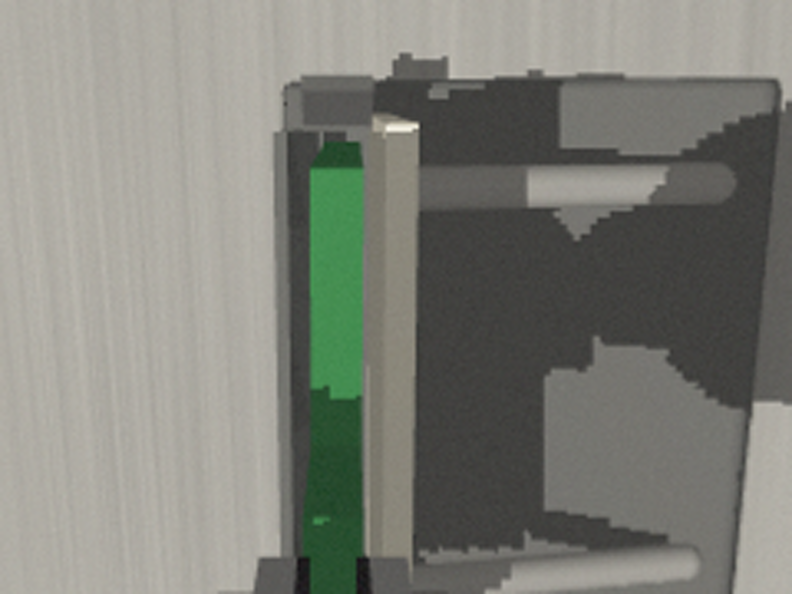

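The plate is parallel to the board, in front of it, with its -y end just inside the cheek. I continue down.

Request:
{"method": "step_arm", "body": {
  "moves": [
    [[0, 0, 8], [0, 0, 0], 0],
    [[0, 0, 16], [0, 0, 0], 0],
    [[0, 0, 23], [0, 0, 0], 0],
    [[0, 0, 28], [0, 0, 0], 0],
    [[0, 0, 30], [0, 0, 0], 0],
    [[0, 0, 30], [0, 0, 0], 0]
  ]
}}

```text
clock: 8.73
tcp_pos: [0.4868, -0.2463, 0.1347]
orientation: [0.18, -0.673, 0.693, -0.185]
wrist_force: [-0.6, 0.3, -1.5]
finger_gap: 0.0062
grip_force: 24.6
```

Request:
{"method": "step_arm", "body": {
  "moves": [
    [[0, 0, 2], [0, 0, 0], 0],
    [[0, 0, 4], [0, 0, 0], 0],
    [[0, 0, 6], [0, 0, 0], 0]
  ]
}}

```text
clock: 8.98
tcp_pos: [0.49, -0.2469, 0.1302]
orientation: [0.18, -0.673, 0.693, -0.186]
wrist_force: [-0.4, -0.1, -0.5]
finger_gap: 0.0062
grip_force: 24.6
```

Request:
{"method": "step_arm", "body": {
  "moves": [
    [[0, 0, 1.5], [0, 0, 0], 0],
    [[0, 0, 3], [0, 0, 0], 0]
  ]
}}

```text
clock: 9.15
tcp_pos: [0.4914, -0.2469, 0.1275]
orientation: [0.18, -0.673, 0.693, -0.185]
wrist_force: [-0.2, -0.5, -0.9]
finger_gap: 0.0062
grip_force: 24.6
```

Request:
{"method": "step_arm", "body": {
  "moves": [
    [[0, 0, 1.5], [0, 0, 0], 0],
    [[0, 0, 2.5], [0, 0, 0], 0],
    [[0, 0, 2.5], [0, 0, 0], 0]
  ]
}}

```text
clock: 9.4
tcp_pos: [0.4926, -0.2468, 0.1252]
orientation: [0.18, -0.673, 0.693, -0.185]
wrist_force: [-0.0, -0.0, -1.5]
finger_gap: 0.0063
grip_force: 24.6
```

Request:
{"method": "step_arm", "body": {
  "moves": [
    [[0, 0, 1], [0, 0, 0], 0],
    [[0, 0, 2], [0, 0, 0], 0],
    [[0, 0, 2], [0, 0, 0], 0]
  ]
}}

```text
clock: 9.65
tcp_pos: [0.4941, -0.2472, 0.1247]
orientation: [0.181, -0.673, 0.693, -0.186]
wrist_force: [-2.8, 1.1, 4.5]
finger_gap: 0.0062
grip_force: 25.7
```

Contact at the floor (about 5 N up the board). Next I press towards the board.

Request:
{"method": "step_arm", "body": {
  "moves": [
    [[0, 1, 0], [0, 0, 0], 0],
    [[0, 2, 0], [0, 0, 0], 0],
    [[0, 3, 0], [0, 0, 0], 0],
    [[0, 3, 0], [0, 0, 0], 0]
  ]
}}

```text
clock: 9.98
tcp_pos: [0.4912, -0.2471, 0.1229]
orientation: [0.18, -0.673, 0.693, -0.186]
wrist_force: [-3.7, 0.9, 6.7]
finger_gap: 0.0064
grip_force: 25.9
```

```bash
python3 w.py w6
python3 - <<'E'
from hold import *
p,rr,s=tcp(); d=p-B;print("n,w,u",d@n*1000,d@w*1000,d@u*1000,s["finger_gap"],s["wrist_force"])
im=cv2.imread("pics/w6.png").astype(int)
for r in [80,90,96,100,104,108,112,116,120,124,130,140,160,180,200]: print(r,[f"{im[r,c,0]//10},{im[r,c,1]//10},{im[r,c,2]//10}" for c in range(300,350,2)])
E
```

```text
[ 0.49116838 -0.24713089  0.12290888] 9.9833
n,w,u 11.641388522188546 -2.2801548047220455 100.60995039860705 0.006234615188151395 [-2.42211877  0.93922249  5.61771018]
80 ['16,17,17', '16,17,17', '16,17,18', '17,17,18', '17,18,18', '17,17,18', '16,17,17', '16,17,18', '17,18,18', '16,17,18', '16,17,17', '16,17,17', '16,17,18', '17,17,18', '16,17,17', '17,18,18', '17,17,18', '16,17,18', '16,17,18', '16,17,17', '16,17,17', '17,18,18', '17,17,18', '17,17,17', '16,17,17']
90 ['16,17,17', '16,17,17', '16,17,17', '17,18,18', '17,18,18', '17,18,18', '16,17,18', '16,17,17', '17,18,18', '17,18,18', '16,17,17', '16,17,17', '17,18,18', '17,17,18', '16,17,17', '17,18,18', '17,18,18', '16,17,17', '17,18,18', '16,17,17', '9,9,9', '9,9,9', '9,9,9', '9,9,9', '9,9,9']
96 ['16,17,17', '16,17,17', '7,8,8', '9,9,9', '10,10,11', '10,10,10', '10,11,10', '10,10,10', '10,11,11', '10,10,10', '10,10,11', '10,10,10', '10,10,10', '10,10,10', '10,10,10', '10,10,11', '9,9,9', '6,6,6', '6,6,6', '6,6,6', '6,6,6', '6,6,6', '6,6,6', '6,6,6', '6,6,6']
100 ['16,17,17', '10,11,11', '11,11,11', '10,10,10', '8,8,8', '8,9,9
[... 2384 characters left out ...]
8,14,7', '8,14,7', '8,14,6', '8,14,7', '8,14,6', '8,13,6', '8,8,9', '11,12,12', '11,12,13', '22,23,23', '22,23,23', '22,23,23', '22,23,23', '21,23,23', '22,23,23', '6,6,6']
180 ['11,12,11', '11,11,11', '6,6,6', '6,7,7', '6,7,7', '6,6,6', '7,7,6', '8,14,7', '8,14,7', '8,14,6', '8,14,6', '8,14,7', '8,14,7', '8,14,6', '8,13,6', '7,8,8', '11,12,12', '11,12,13', '21,23,23', '22,23,23', '22,23,23', '22,23,23', '22,23,23', '21,23,23', '6,6,6']
200 ['11,12,12', '11,11,11', '6,6,6', '6,6,6', '6,6,6', '6,6,7', '6,7,7', '4,7,3', '4,7,3', '4,8,3', '4,8,4', '4,8,3', '5,8,4', '4,8,3', '5,8,4', '8,8,8', '10,12,12', '11,12,12', '12,13,14', '12,13,14', '12,13,14', '12,13,14', '12,13,14', '12,13,13', '6,6,6']
```

Shoulder and board top are at the same scale, so they are level. About 3 mm of gap to the board remains and the centring is good, so I push further.

Request:
{"method": "step_arm", "body": {
  "moves": [
    [[0, 1, 0], [0, 0, 0], 0],
    [[0, 2, 0], [0, 0, 0], 0],
    [[0, 3, 0], [0, 0, 0], 0],
    [[0, 4, 0], [0, 0, 0], 0],
    [[0, 4, 0], [0, 0, 0], 0]
  ]
}}

```text
clock: 10.45
tcp_pos: [0.4878, -0.2471, 0.121]
orientation: [0.18, -0.673, 0.693, -0.186]
wrist_force: [-3.6, 0.2, 5.5]
finger_gap: 0.0059
grip_force: 25.9
```

```bash
cat > chk.py <<'E'
import sys
from hold import *
p,rr,s=tcp(); d=p-B;f=np.array(s["wrist_force"]);print("n,w,u",(d@n*1000).round(1),(d@w*1000).round(1),(d@u*1000).round(1),"F n,w,u",(f@n).round(1),(f@w).round(1),(f@u).round(1),s["finger_gap"])
im=imaging.read_camera("wrist");cv2.imwrite(f"pics/{sys.argv[1]}.png",im[...,::-1]);im=im.astype(int)
for r in [104,108,112,116,120,124,140,160,180,200,220]: print(r,"".join("G" if im[r,c,1]>1.4*im[r,c,0] else ("W" if im[r,c].sum()>540 else str(im[r,c].sum()//60)) for c in range(300,356)))
E
python3 chk.py w7
```

```text
n,w,u 7.7 -2.3 100.6 F n,w,u -0.4 0.2 6.6 0.005904416322320415
104 54444444444444444444444444333333333333333333333333333333
108 55444444444444444444444444566666665433333333333333333333
112 55556555655655555555555333588WWWWWWWWWWWW333333333333333
116 33333333643GGGGGGGGGGGGG3366WWWWWWWWWWWWW333333333333333
120 33333333553GGGGGGGGGGGGGGGG6WWWWWWWWWWWWW333333333333333
124 33333333553GGGGGGGGGGGGGGGG6WWWWWWWWWWWWW333333333333333
140 33333333553GGGGGGGGGGGGGGGG6WWWWWWWWWWWW8444444444444444
160 333333334548GGGGGGGGGGGGGGG6WWWWWWWWWWWW7333333333333333
180 333333333547GGGGGGGGGGGGGGG6WWWWWWWWWWWW5333333333333333
200 333333333546GGGGGGGGGGGGGGG56666666666663333333333333333
220 333333333467GGGGGGGGGGGGGGGGG466666666653333333333333333
```

Request:
{"method": "step_arm", "body": {
  "moves": [
    [[0, 1.5, 0], [0, 0, 0], 0],
    [[0, 1.5, 1], [0, 0, 0], 0],
    [[0, 1.5, 1], [0, 0, 0], 0],
    [[0, 1.5, 1], [0, 0, 0], 12],
    [[0, 1.5, 1], [0, 0, 0], 18],
    [[0, 1.5, -5], [0, 0, 0], 22],
    [[0, 1.5, -12], [0, 0, 0], 22],
    [[0, 1.5, -20], [0, 0, 0], 22]
  ]
}}

```text
clock: 11.17
tcp_pos: [0.4757, -0.2461, 0.1368]
orientation: [0.18, -0.673, 0.693, -0.185]
wrist_force: [-1.3, -0.3, -0.6]
finger_gap: 0.0221
grip_force: 0.0
```

```bash
python3 chk.py w8
```

```text
n,w,u 5.1 -1.5 120.4 F n,w,u -1.4 -0.3 0.2 0.022137256600354222
104 44444444444444444444443333333333333333333333333333333333
108 44444444444444444444446666666666433333333333333333333333
112 33333553GGGGGGGGGGG3336WWWWWWWWWWW3333333333333333333333
116 33333553GGGGGGGGGGGGGG6WWWWWWWWWWW3333333333333333333333
120 33333453GGGGGGGGGGGGGGGWWWWWWWWWWW3233233333333333333333
124 33333453GGGGGGGGGGGGGGGWWWWWWWWWWW4444444444444444444444
140 333334547GGGGGGGGGGGGGGWWWWWWWWWWW3333333333333333333333
160 333333545GGGGGGGGGGGGGGWWWWWWWWWWW3333333333333333333333
180 333333455GGGGGGGGGGGGGG666666666653333333333333333333333
200 3333334534GGGGGGGGGGGGGG66666666643333233333333333333333
220 3333333545GGGGGGGGGGGGGGG4666666643333333333333333333333
```

Plate and board now touch with no gap. I back off and measure the seated plate from above.

Request:
{"method": "step_arm", "body": {
  "moves": [
    [[0, 0, -20], [0, 0, 0], 24],
    [[0, 0, -45], [0, 0, 0], 40],
    [[0, 0, -70], [0, 0, 0], 60],
    [[0, 0, -85], [0, 0, 0], 70],
    [[0, 0, -85], [0, 0, 0], 70],
    [[0, 0, -85], [0, 0, 0], 70]
  ]
}}

```text
clock: 11.72
tcp_pos: [0.434, -0.2461, 0.2116]
orientation: [0.18, -0.672, 0.693, -0.187]
wrist_force: [0.9, -0.1, -0.3]
finger_gap: 0.0698
grip_force: 0.0
```

```bash
python3 w.py w9
python3 - <<'E'
from hold import *
p,rr,s=tcp(); d=p-B;print("n,w,u",(d@n*1000).round(1),(d@w*1000).round(1),(d@u*1000).round(1))
go(p,slant(-1.7))
a=cv2.imread("pics/w9.png")
cv2.imwrite("pics/w9c.png",cv2.resize(a[60:290,220:460],None,fx=2.6,fy=2.6,interpolation=cv2.INTER_CUBIC))
E
```

```text
[ 0.43398636 -0.24611831  0.21155468] 11.7167
n,w,u 5.6 -1.5 205.0
t 11.77 shift [0. 0. 0.] turn [ 0.    -0.    -0.001]
```

View pics/w9c.png

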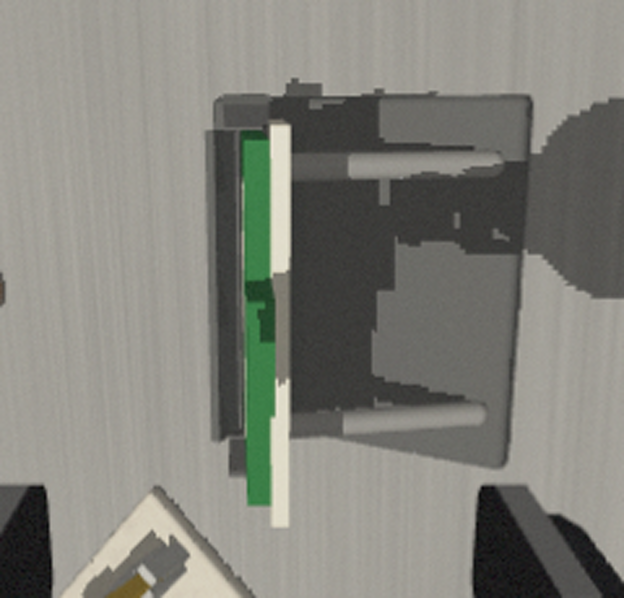

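The plate is seated flat against the board. In full-picture coordinates the board edge runs from (328,107) to (328,263) and the plate shoulders from row 114 to 254. I'll work out the edge in the tool frame.

Run:
```python
from hold import *
d=np.load("w9.npz");P=(d["K"],d["D"],d["T"]);m=d["m"];p=d["p"]
f=lambda c,r:(220+c/2.6,60+r/2.6)
pts=[f(270,123),f(271,527),f(291,123),f(289,527),f(245,140),f(247,505),f(260,290)]
o,dr=ray(P,pts);o=m.T@(o-p);dr=dr@m
for zt in(.09,.095,.1,.105,.11):
    X=o+dr*((zt-o[2])/dr[:,2])[:,None]*1
    print(zt,"board len",np.linalg.norm(X[1]-X[0]).round(4),"plate",np.linalg.norm(X[5]-X[4]).round(4),"thick",(X[2]-X[4])[1].round(4));
zt=.102
X=o+dr*((zt-o[2])/dr[:,2])[:,None];print((X*1000).round(1).tolist())
```

```text
0.09 board len 0.124 plate 0.1117 thick 0.0129
0.095 board len 0.1264 plate 0.1139 thick 0.0131
0.1 board len 0.1288 plate 0.116 thick 0.0134
0.105 board len 0.1311 plate 0.1182 thick 0.0136
0.11 board len 0.1335 plate 0.1203 thick 0.0139
[[61.3, 3.3, 102.0], [-68.4, 3.9, 102.0], [61.3, 9.5, 102.0], [-68.4, 9.9, 102.0], [56.4, -4.0, 102.0], [-60.5, -4.0, 102.0], [11.5, 0.4, 102.0]]
```

Run:
```python
from h import *
p,r,s=tcp()
R2=down(119.8);t=np.array([.527,.233,.27]);go(t,R2)
# halfway, raised
from scipy.spatial.transform import Slerp
rv=(r.inv()*R2).as_rotvec();print("half",np.round(r.inv().apply(p*.5+t*.5+[0.02,0,.045]-p)*1000),np.round(rv/2,3),s["joint_pos"])
```

```text
t 11.77 shift [-481.1  -97.7  -12.4] turn [-0.477  0.267  0.996]
half [-241.  -89.  -35.] [-0.238  0.133  0.498] [-0.95081416 -0.17491148 -0.59647175  0.81287722  0.40919107 -2.420425  ]
```

Request:
{"method": "step_arm", "body": {
  "moves": [
    [[-20, -10, -35], [-0.02, 0.01, 0.05], 85],
    [[-60, -25, -45], [-0.1, 0.05, 0.2], 85],
    [[-241, -89, -45], [-0.238, 0.133, 0.498], 85],
    [[-241, -89, -45], [-0.238, 0.133, 0.498], 85],
    [[-241, -89, -40], [-0.238, 0.133, 0.498], 85],
    [[-241, -89, -35], [-0.238, 0.133, 0.498], 85],
    [[-241, -89, -35], [-0.238, 0.133, 0.498], 85],
    [[-241, -89, -35], [-0.238, 0.133, 0.498], 85]
  ]
}}

```text
clock: 12.43
tcp_pos: [0.5018, -0.0037, 0.2841]
orientation: [0.093, -0.484, 0.865, -0.096]
wrist_force: [0.7, -0.4, 1.1]
finger_gap: 0.0851
grip_force: 0.0
```

Run:
```python
from h import *
print(tcp()[0]);go([.527,.233,.27],down(119.8))
```

```text
[ 0.50175049 -0.00372681  0.28412592]
t 12.43 shift [-214.4  104.5    2.2] turn [-0.236  0.133  0.497]
```

Request:
{"method": "step_arm", "body": {
  "moves": [
    [[-214, 104, 2], [-0.236, 0.133, 0.497], 85],
    [[-214, 104, 2], [-0.236, 0.133, 0.497], 85],
    [[-214, 104, 2], [-0.236, 0.133, 0.497], 85],
    [[-214, 104, 2], [-0.236, 0.133, 0.497], 85],
    [[-214, 104, 2], [-0.236, 0.133, 0.497], 85],
    [[-214, 104, 2], [-0.236, 0.133, 0.497], 85],
    [[-214, 104, 2], [-0.236, 0.133, 0.497], 85],
    [[-214, 104, 2], [-0.236, 0.133, 0.497], 85]
  ]
}}

```text
clock: 13.1
tcp_pos: [0.5252, 0.2324, 0.2684]
orientation: [-0.001, -0.26, 0.966, -0.001]
wrist_force: [0.3, -0.8, 0.8]
finger_gap: 0.0849
grip_force: 0.0
```

Request:
{"method": "step_arm", "body": {
  "moves": [
    [[0, 0, 0], [0, 0, 0], 85],
    [[0, 0, 0], [0, 0, 0], 85]
  ]
}}

```text
clock: 13.27
tcp_pos: [0.5254, 0.2294, 0.2708]
orientation: [0.0, -0.258, 0.966, -0.001]
wrist_force: [-0.2, 0.7, 0.5]
finger_gap: 0.085
grip_force: 0.0
```

```bash
python3 w.py c1
python3 - <<'E'
from h import *
d=np.load("c1.npz");P=(d["K"],d["D"],d["T"])
go([.527,.233,.27],down(119.8))
im=cv2.imread("pics/c1.png");hsv=cv2.cvtColor(im,cv2.COLOR_BGR2HSV)
m=cv2.inRange(hsv,(3,150,80),(14,255,255));n,l,s,ce=cv2.connectedComponentsWithStats(m)
for i in range(1,n):
    if s[i,4]>20: print(s[i],ce[i].round(1),onz(P,ce[i],.134).round(4))
ys,xs=np.where(m);x0,x1,y0,y1=max(xs.min()-60,0),xs.max()+60,max(ys.min()-60,0),ys.max()+60
c=im[y0:y1,x0:x1];f=min(780/c.shape[1],580/c.shape[0]);print(x0,y0,f);cv2.imwrite("pics/c1c.png",cv2.resize(c,None,fx=f,fy=f,interpolation=cv2.INTER_CUBIC))
E
```

```text
[0.52540385 0.22940117 0.27082523] 13.2667
t 13.32 shift [-3.3  2.7  1.3] turn [-0.002  0.001  0.   ]
[298 155  18  37 452] [306.6 173.9] [[0.5287 0.218  0.134 ]]
[325 155  18  37 451] [333.4 174.5] [[0.5172 0.2391 0.134 ]]
187 95 2.36734693877551
```

View pics/c1c.png

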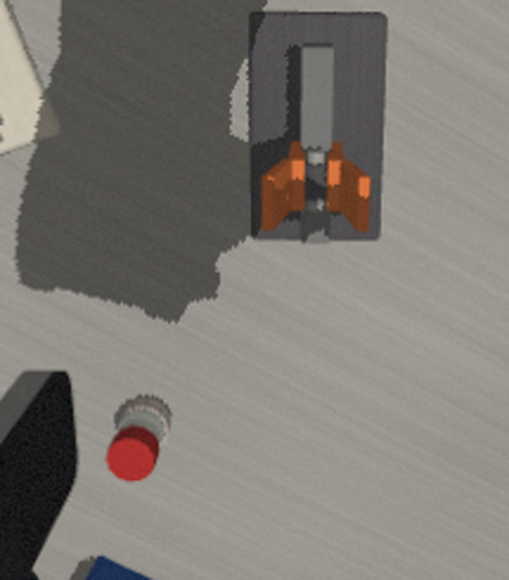

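The clamp stands near the bar's end. Its handle tops run from column 298 to 343, lower end at row 192 and centre near (320.5,180) in the full picture. The bar is parallel to the image columns, so the yaw fits.

Run:
```python
from h import *
d=np.load("c1.npz");P=(d["K"],d["D"],d["T"]);f=lambda c,r:(187+c/2.367,95+r/2.367)
X=onz(P,[(320.5,180),(297.7,192),(343.3,192),(297.7,168)],.134);print((X*1000).round(1).tolist())
b=onz(P,[f(302,45),f(332,45)],.07);print("bar end",(b*1000).round(1).tolist())
q=onz(P,[f(248,13),f(386,14),f(380,240),f(251,240)],.014);print("foot",(q*1000).round(1).tolist(),q.mean(0).round(4), np.degrees(np.arctan2(*(q[1]-q[0])[[1,0]])),np.degrees(np.arctan2(*(q[0]-q[3])[[1,0]])))
r=R.from_matrix(d["m"]);print("tool frame centre",r.inv().apply(X[0]-d["p"])*1000,r.inv().apply(q.mean(0)-d["p"])*1000)
go([*X[0][:2],.098],down(119.8))
```

```text
[[527.4, 231.6, 134.0], [547.5, 219.1, 134.0], [526.8, 255.2, 134.0], [528.0, 208.4, 134.0]]
bar end [[482.4, 198.6, 70.0], [475.8, 210.0, 70.0]]
foot [[484.8, 167.7, 14.0], [450.9, 228.0, 14.0], [553.4, 286.0, 14.0], [588.0, 225.7, 14.0]] [0.5193 0.2268 0.014 ] 119.3922501000917 -150.6759692102984
tool frame centre [ -2.74888142   1.13387708 136.82463901] [  6.6811125    1.25357363 256.82089926]
t 13.32 shift [ -2.7   1.5 173.3] turn [-0.002  0.001  0.   ]
```

Request:
{"method": "step_arm", "body": {
  "moves": [
    [[-1, 1, 30], [-0.002, 0.001, 0], 75],
    [[-2.5, 1.3, 65], [-0.002, 0.001, 0], 75],
    [[-2.5, 1.3, 90], [-0.002, 0.001, 0], 75],
    [[-2.5, 1.3, 100], [-0.002, 0.001, 0], 75],
    [[-2.5, 1.3, 100], [-0.002, 0.001, 0], 75],
    [[-2.5, 1.3, 100], [-0.002, 0.001, 0], 75]
  ]
}}

```text
clock: 13.82
tcp_pos: [0.5277, 0.2316, 0.1724]
orientation: [0.0, -0.257, 0.966, 0.0]
wrist_force: [-0.7, 1.2, 0.1]
finger_gap: 0.075
grip_force: 0.0
```

```bash
python3 w.py c2
python3 - <<'E'
from h import *
d=np.load("c2.npz");P=(d["K"],d["D"],d["T"]);r=R.from_matrix(d["m"])
im=cv2.imread("pics/c2.png");hsv=cv2.cvtColor(im,cv2.COLOR_BGR2HSV)
m=cv2.inRange(hsv,(3,130,60),(16,255,255));n,l,s,ce=cv2.connectedComponentsWithStats(m)
for i in range(1,n):
    if s[i,4]>20: print(s[i],ce[i].round(1))
for row in range(150,290,6):
    c=np.where(m[row,200:440])[0]+200
    if len(c): print(row,c.min(),c.max(),len(c),[int(hsv[row,x,2]) for x in range(c.min(),c.max(),5)])
# predicted clamp handle tops for centre at tool (0,0), z .134
z=d["p"][2]-.134
for x in(-.011,.011):
  for y in(-.021,.021): print(x,y,proj(P,d["p"]+r.apply([x,y,z]))[0].round(1))
print(d["p"])
E
```

```text
[0.52765715 0.23163049 0.17242737] 13.8167
[286 169  27  58 960] [298.9 199.3]
[325 169  27  58 963] [337.3 199.5]
174 304 333 12 [104, 118, 65, 66, 113, 116]
180 303 334 19 [112, 109, 72, 165, 116, 117, 117]
186 295 341 34 [102, 111, 119, 119, 74, 78, 114, 222, 117, 119]
192 289 347 46 [101, 114, 107, 114, 121, 54, 49, 52, 119, 112, 108, 112]
198 286 351 52 [119, 118, 108, 109, 121, 116, 51, 47, 120, 121, 106, 108, 224]
204 286 350 52 [119, 122, 112, 109, 122, 119, 53, 45, 124, 121, 107, 108, 123]
210 286 350 52 [116, 122, 107, 109, 117, 113, 82, 86, 121, 118, 111, 108, 121]
216 286 350 30 [121, 119, 109, 64, 88, 71, 70, 69, 71, 86, 105, 109, 119]
222 286 349 20 [120, 120, 137, 159, 162, 68, 73, 120, 126, 161, 163, 107, 119]
-0.011 -0.021 [285.8 227.8]
-0.011 0.021 [351.6 227.7]
0.011 -0.021 [284.8 194.6]
0.011 0.021 [352.4 194.5]
[0.52765715 0.23163049 0.17242737]
```

The clamp lies within 1 mm of the tool axis. I descend and squeeze.

Request:
{"method": "step_arm", "body": {
  "moves": [
    [[0.5, 0, 25], [0, 0, 0], 70],
    [[0.5, 0, 50], [0, 0, 0], 65],
    [[0.5, 0, 68], [0, 0, 0], 60],
    [[0.5, 0, 74], [0, 0, 0], 60],
    [[0.5, 0, 74], [0, 0, 0], 55],
    [[0.5, 0, 74], [0, 0, 0], 50],
    [[0.5, 0, 74], [0, 0, 0], 46]
  ],
  "grip_force": 30
}}

```text
clock: 14.45
tcp_pos: [0.5286, 0.2325, 0.0997]
orientation: [0.002, -0.258, 0.966, 0.0]
wrist_force: [-0.4, -0.6, -0.4]
finger_gap: 0.0459
grip_force: 0.4
```

Request:
{"method": "step_arm", "body": {
  "moves": [
    [[0, 0, 0], [0, 0, 0], 38],
    [[0, 0, 0], [0, 0, 0], 32],
    [[0, 0, 0], [0, 0, 0], 28],
    [[0, 0, 0], [0, 0, 0], 24],
    [[0, 0, 0], [0, 0, 0], 20],
    [[0, 0, 0], [0, 0, 0], 20]
  ]
}}

```text
clock: 14.95
tcp_pos: [0.5274, 0.2325, 0.098]
orientation: [0.001, -0.258, 0.966, 0.0]
wrist_force: [-0.3, 1.1, 3.6]
finger_gap: 0.0234
grip_force: 29.4
```

Request:
{"method": "step_arm", "body": {
  "moves": [
    [[0, 0, -6], [0, 0, 0], 15],
    [[0, 0, -14], [0, 0, 0], 15],
    [[0, 0, -26], [0, 0, 0], 15],
    [[0, 0, -45], [0, 0, 0], 15],
    [[0, 0, -70], [0, 0, 0], 15],
    [[0, 0, -100], [0, 0, 0], 15],
    [[0, 0, -130], [0, 0, 0], 15],
    [[0, 0, -150], [0, 0, 0], 15]
  ]
}}

```text
clock: 15.62
tcp_pos: [0.5275, 0.2322, 0.251]
orientation: [0.002, -0.258, 0.966, 0.0]
wrist_force: [0.7, -0.2, -1.5]
finger_gap: 0.0236
grip_force: 29.5
```

```bash
python3 w.py c3
python3 - <<'E'
from hold import *
d=np.load("c3.npz");P=(d["K"],d["D"],d["T"]);rr=R.from_matrix(d["m"]);p=d["p"]
im=cv2.imread("pics/c3.png");hsv=cv2.cvtColor(im,cv2.COLOR_BGR2HSV)
m=cv2.inRange(hsv,(3,130,40),(16,255,255));n_,l,s,ce=cv2.connectedComponentsWithStats(m)
for i in range(1,n_):
    if s[i,4]>20: print(s[i],ce[i].round(1))
for row in range(190,300,6):
    c=np.where(m[row,200:440])[0]+200
    if len(c): print(row,c.min(),c.max(),len(c))
# predicted: hinge at tool z=+.012 ; jaw tips at hinge+.04
for x in(-.011,.011):
    print(x,proj(P,[p+rr.apply([x,y,z]) for y,z in((-.014,.052),(.014,.052),(0,.012))]).round(1).tolist())
print(p,tcp()[2]["finger_gap"])
E
```

```text
[0.52750298 0.23219623 0.25104403] 15.6167
[ 289  187   25   93 1437] [300.3 228.3]
[ 324  188   26   92 1489] [336.9 231.9]
190 289 344 18
196 289 344 23
202 290 343 33
208 290 343 40
214 290 343 43
220 291 344 43
226 293 346 44
232 293 347 44
238 292 349 47
244 294 347 43
250 294 347 24
256 294 347 23
262 294 346 21
268 295 347 19
274 295 346 17
286 230 230 1
-0.011 [[298.1, 220.5], [339.5, 220.5], [318.5, 244.6]]
0.011 [[297.5, 189.1], [340.0, 189.0], [318.4, 207.6]]
[0.52750298 0.23219623 0.25104403] 0.02343076282359918
```

```bash
cat > tg.py <<'E'
from h import *
d9=np.load("w9.npz");m9=d9["m"];p9=d9["p"]
def T9(x,y,z): return p9+m9@(np.array([x,y,z])/1000)
R9=slant(-1.7)
E
python3 - <<'E'
from tg import *
p,r,s=tcp();t=T9(-41.1,4.15,31.3);print(t);go(t,R9)
rv=(r.inv()*R9).as_rotvec();print("half",np.round(r.inv().apply(p*.5+t*.5+[.02,0,.05]-p)*1000),rv/2)
E
```

```text
[ 0.4473552  -0.2054622   0.18232323]
t 15.67 shift [ 289.7 -339.    70.4] turn [ 0.471 -0.26  -0.997]
half [ 127. -180.  -15.] [ 0.23542866 -0.12983849 -0.49849332]
```

Request:
{"method": "step_arm", "body": {
  "moves": [
    [[8, -12, -8], [0.02, -0.01, -0.03], 15],
    [[25, -36, -12], [0.05, -0.03, -0.1], 15],
    [[45, -66, -15], [0.09, -0.05, -0.19], 15],
    [[65, -95, -15], [0.13, -0.07, -0.27], 15],
    [[85, -123, -15], [0.17, -0.09, -0.35], 15],
    [[103, -150, -15], [0.2, -0.11, -0.43], 15],
    [[120, -172, -15], [0.23, -0.125, -0.48], 15],
    [[130, -190, -15], [0.24, -0.13, -0.51], 15]
  ]
}}

```text
clock: 16.33
tcp_pos: [0.5069, 0.001, 0.2626]
orientation: [0.093, -0.491, 0.861, -0.098]
wrist_force: [0.2, 0.1, -0.9]
finger_gap: 0.0232
grip_force: 29.6
```

Run:
```python
from tg import *
print(tcp()[0],tcp()[2]["finger_gap"]);go(T9(-41.1,4.15,31.3),R9);go(T9(-41.1,4.15,11.3),R9)
```

```text
[0.50685169 0.00100126 0.26255447] 0.023150256673745047
t 16.33 shift [213.1 -33.   78.2] turn [ 0.238 -0.134 -0.483]
t 16.33 shift [216.7 -29.   58.9] turn [ 0.238 -0.134 -0.483]
```

Request:
{"method": "step_arm", "body": {
  "moves": [
    [[30, -4, 0], [0.04, -0.02, -0.08], 15],
    [[62, -8, 6], [0.08, -0.045, -0.16], 15],
    [[94, -12, 14], [0.12, -0.068, -0.24], 15],
    [[126, -17, 24], [0.16, -0.09, -0.32], 15],
    [[158, -21, 36], [0.2, -0.11, -0.4], 15],
    [[185, -25, 46], [0.225, -0.127, -0.455], 15],
    [[205, -28, 54], [0.238, -0.134, -0.483], 15],
    [[217, -29, 59], [0.238, -0.134, -0.483], 15]
  ]
}}

```text
clock: 17.0
tcp_pos: [0.4368, -0.2056, 0.1979]
orientation: [0.18, -0.671, 0.695, -0.185]
wrist_force: [1.0, 0.2, -1.1]
finger_gap: 0.0233
grip_force: 29.7
```

Request:
{"method": "step_arm", "body": {
  "moves": [
    [[0, 0, 0], [0, 0, 0], 15],
    [[0, 0, 0], [0, 0, 0], 15]
  ]
}}

```text
clock: 17.17
tcp_pos: [0.4382, -0.204, 0.1988]
orientation: [0.18, -0.671, 0.695, -0.184]
wrist_force: [-0.2, 0.8, 0.3]
finger_gap: 0.0228
grip_force: 29.7
```

```bash
python3 - <<'E'
from tg import *
print(tcp()[0],tcp()[2]["finger_gap"]);go(T9(-41.1,4.15,11.3),R9)
E
cat > cl.py <<'E'
import sys,os
from tg import *
n=sys.argv[1];os.system(f"python3 w.py {n}")
d=np.load(n+".npz");P=(d["K"],d["D"],d["T"])
im=cv2.imread(f"pics/{n}.png").astype(int);hsv=cv2.cvtColor(im.astype(np.uint8),cv2.COLOR_BGR2HSV)
o=cv2.inRange(hsv,(3,130,40),(16,255,255))>0;g=cv2.inRange(hsv,(45,100,20),(80,255,255))>0
S=im.sum(2)
for r in range(96,300,6): print(r,"".join("o" if o[r,c] else "G" if g[r,c] else "W" if S[r,c]>540 else str(S[r,c]//60) for c in range(270,364)))
E
python3 cl.py e1
```

```text
[ 0.438234   -0.20404108  0.19882183] 0.022841103925514125
t 17.17 shift [ 1.1  0.3 -1.1] turn [ 0.002  0.001 -0.005]
[ 0.438234   -0.20404108  0.19882183] 17.1667
96 88888888888888888888887555433333333546GGGGGGGGGG8WWWWWWW73333333333333333233333333333333333333
102 88888888888888888888888555433333333445GGGGGGGGGG8WWWWWWWW3322323333333333333333333333333333333
108 88888888888888888888888655433333333445GGGGGGGGGG8WWWWWWWW2322333332233333333333333333333333333
114 88888888888888888888888655533333333357GGGGGGGGGG4666666653232323333333333333333333233333333333
120 88888888888888888888888655533333333455GGGGGGGGGGGG66666653323323333333333233333323333333333233
126 88888888888878888888888755532233333354GGGGGGGGGGGG66666652223323333333323333332333333333323332
132 888888888888788888888888555423233333536GGGGGGGGGGG66666652222333333333333333333223333333333333
138 888888888888888888888888555422333333546GGGGGGGGGGG66666653332323333333333233333333333333333335
144 887888888888888888888888655432223333546GGGGGGGGGGG66666652332323333333323333323333333333333333
150 888888888888878888888888655533333333446GGG
[... 1728 characters left out ...]
4444444
258 113444444444444311111111oooooooooo6655477888888888888888888888888ooooooooooooo0111111134444444
264 344444444444442111111111ooooooooo4WWWW8765555888888888888888888888ooooooooooo11111111112444444
270 4444444444444111110111112oooooooo5WWWWWWWWW976655788888888888888887oooooooooo11111111111244444
276 4444444444431111111111111oooooooo4557W65555WWWWWW7665545888888888887ooooooooo11111111111113444
282 1111112344431111111111113555555555555555555557WWWWWWWW8665557788888888888888721111111011123444
288 111111113332111111111111757WWWW7555555555557WWWWWWWWWWWWWWW86655557888888888871111111111112222
294 111111111111111111111118WWWW8556755557WWWWWWWWWWWWWWWWWWWWWWWWWW876655458888885111111111111111
```

The jaws (inner faces at about columns 300 and 335, tips at row 190) straddle the stack (columns 310–327), centred within 1 mm. I descend along the slant.

Request:
{"method": "step_arm", "body": {
  "moves": [
    [[1, 0.7, 6], [0.002, 0.001, -0.005], 15],
    [[1, 0.7, 14], [0.002, 0.001, -0.005], 15],
    [[1, 0.7, 24], [0.002, 0.001, -0.005], 15],
    [[1, 0.7, 34], [0.002, 0.001, -0.005], 15],
    [[1, 0.7, 44], [0.002, 0.001, -0.005], 15],
    [[1, 0.7, 52], [0.002, 0.001, -0.005], 15],
    [[1, 0.7, 56], [0.002, 0.001, -0.005], 15],
    [[1, 0.7, 56], [0.002, 0.001, -0.005], 15]
  ]
}}

```text
clock: 17.88
tcp_pos: [0.4663, -0.2041, 0.149]
orientation: [0.18, -0.674, 0.692, -0.185]
wrist_force: [-0.0, 1.3, -0.8]
finger_gap: 0.0235
grip_force: 29.7
```

```bash
python3 - <<'E'
from tg import *
print(tcp()[0],tcp()[2]["finger_gap"]);go(T9(-41.1,4.15,81.3),R9)
E
python3 cl.py e2
```

```text
[ 0.46629143 -0.20410857  0.14900436] 0.023514947837393926
t 17.88 shift [ 2.  -0.4 11.7] turn [0.001 0.002 0.004]
[ 0.46629143 -0.20410857  0.14900436] 17.8833
96 8888888888888888875555333333333345GGGGGGGGGGGGG6WWWWWWWWWW732323332333333333333333333333333333
102 8888888888888888875555333333333345GGGGGGGGGGGGG6WWWWWWWWWW533333333333333333333333333333333333
108 8888888888888888875555333333333345GGGGGGGGGGGGG6WWWWWWWWWW532233333333333333333333333333333333
114 88888888888888888855553333333333454GGGGGGGGGGGG6W666666666333233333333333333333333333333333233
120 8888888888888888885555333333333335GGGGGGGGGGGGGG3666666666333333333333333333333333333333333333
126 8888888888888888886555433333333335GGGGGGGGGGGGGGG566666666333323333333333333333333333333333333
132 8888888888888888887555423333333335GGGGGGGGGGGGGGG566666666333333233333333333333333332333333333
138 8888888888888888887555523333333335GGGGGGGGGGGGGGG566666666333333333323333333333333333333333333
144 8888888888888888887555533333333335GGGGGGGGGGGGGGG566666666433323333333333333333333333333333333
150 8888888888888888887555532323333335GGGGGGGGGGG
[... 1725 characters left out ...]
4444444
258 113444444444444311111111oooooooooo7888888888888888888888888888888ooooooooooooo1111111134444444
264 344444444444442111111111ooooooooo488888888888888888888888888888888ooooooooooo21111111112444444
270 4444444444444111111111112oooooooo5888888888888888888888888888888888ooooooooooo1111111111244444
276 4444444444431111111111111oooooooo5888W88888888888888888W888888888887ooooooooo11111111111113444
282 1111112444431111111111114WWWWWWW76655557888888888888888W88888888888888888888821111111111113444
288 111111113222111111111111WWWWWWWWWWWWW766555588888888888888888888888888888888871111111111112322
294 111111111111111111111118WWWWWWWWWWWWWWWWWW7765555888888898888888888888888888885110111111111111
```

Request:
{"method": "step_arm", "body": {
  "moves": [
    [[1, -0.7, 2], [0, 0, 0], 15],
    [[1.5, -0.7, 5], [0, 0, 0.002], 15],
    [[1.5, -0.7, 7.5], [0, 0, 0.003], 15],
    [[1.5, -0.7, 9], [0, 0, 0.003], 15],
    [[1.5, -0.7, 9], [0, 0, 0.003], 15]
  ]
}}

```text
clock: 18.35
tcp_pos: [0.4712, -0.207, 0.1425]
orientation: [0.181, -0.673, 0.693, -0.186]
wrist_force: [0.3, 0.2, -0.5]
finger_gap: 0.0235
grip_force: 29.7
```

Run:
```python
from tg import *
print(tcp()[2]["wrist_force"],tcp()[2]["finger_gap"]);go(T9(-41.1,4.15,81.3),R9)
```

```text
[ 0.27991553  0.2331201  -0.54532165] 0.023481296474550578
t 18.35 shift [-0.7  0.7  3.6] turn [-0.001  0.    -0.001]
```

Request:
{"method": "step_arm", "body": {
  "moves": [
    [[0, 0, 2], [0, 0, 0], 15],
    [[0, 0, 4], [0, 0, 0], 15],
    [[0, 0, 4.5], [0, 0, 0], 15]
  ]
}}

```text
clock: 18.6
tcp_pos: [0.4733, -0.2076, 0.1392]
orientation: [0.18, -0.672, 0.693, -0.186]
wrist_force: [-8.4, -0.2, 7.6]
finger_gap: 0.0233
grip_force: 32.0
```

Request:
{"method": "step_arm", "body": {
  "moves": [
    [[0, 0, 1], [0, 0, 0], 15],
    [[0, 0, 1], [0, 0, 0], 15]
  ]
}}

```text
clock: 18.77
tcp_pos: [0.474, -0.208, 0.1392]
orientation: [0.18, -0.672, 0.693, -0.187]
wrist_force: [-8.9, -0.2, 11.1]
finger_gap: 0.0233
grip_force: 33.1
```

The edge has reached the clamp's stop. I back off 2 mm and release gradually.

Request:
{"method": "step_arm", "body": {
  "moves": [
    [[0, 0, -2], [0, 0, 0], 15],
    [[0, 0, -2], [0, 0, 0], 15],
    [[0, 0, -2], [0, 0, 0], 28],
    [[0, 0, -2], [0, 0, 0], 33],
    [[0, 0, -2], [0, 0, 0], 38],
    [[0, 0, -2], [0, 0, 0], 43],
    [[0, 0, -2], [0, 0, 0], 52],
    [[0, 0, -2], [0, 0, 0], 60]
  ]
}}

```text
clock: 19.43
tcp_pos: [0.4732, -0.2071, 0.1399]
orientation: [0.181, -0.673, 0.693, -0.186]
wrist_force: [0.5, 0.1, -0.2]
finger_gap: 0.0597
grip_force: 0.0
```

Request:
{"method": "step_arm", "body": {
  "moves": [
    [[0, 0, -5], [0, 0, 0], 60],
    [[0, 0, -15], [0, 0, 0], 60],
    [[0, 0, -35], [0, 0, 0], 60],
    [[0, 0, -60], [0, 0, 0], 60],
    [[0, 0, -80], [0, 0, 0], 60],
    [[0, 0, -90], [0, 0, 0], 60],
    [[0, 0, -90], [0, 0, 0], 60]
  ]
}}

```text
clock: 20.02
tcp_pos: [0.4283, -0.207, 0.2207]
orientation: [0.18, -0.672, 0.693, -0.188]
wrist_force: [0.3, 0.0, 0.3]
finger_gap: 0.0597
grip_force: 0.0
```

```bash
python3 cl.py f1
python3 - <<'E'
from tg import *
d=np.load("f1.npz");P=(d["K"],d["D"],d["T"])
# predicted features from TCP9 frame: hinge z at 107.3-12
for nm,X in dict(handtop_in=(-30,2.9,47.3),handtop_out=(-52,2.9,47.3),edge_mid=(-41,2.9,107.3),plate_end_py=(-62.1,-1,107.3),tab_top_py=(-19,-.5,75)).items(): print(nm,proj(P,T9(*X))[0].round(1))
im=imaging.read_camera("side");cv2.imwrite("pics/sf.png",im[...,::-1])
hsv=cv2.cvtColor(im,cv2.COLOR_RGB2HSV);o=cv2.inRange(hsv,(3,130,60),(16,255,255));o[:, :300]=0;ys,xs=np.where(o[:350]);print("side orange",xs.mean(),ys.mean(),xs.min(),xs.max(),ys.min(),ys.max(),len(xs))
print(proj(params("side"),[T9(-41,2.9,95),T9(-41,2.9,47),T9(-41,2.9,133)]).round(1))
E
```

```text
[ 0.42829106 -0.20695982  0.22071574] 20.0167
96 7777777777888777777777878887655533323333435GGGGGGGGG5WWWWWWW6222222322222232222322223322322233
102 7777777787888777777777877777755533323233438GGGGGGGGG5WWWWWWW6222222333322232233223222322223322
108 7877777777778777777777877877755533333233447GGGGGGGGG5WWWWWWW6232223332222322323232222232222332
114 8877877777777777777777787877755533333333446GGGGGGGGG5WWWWWWW4222222322222222322222323222222222
120 8777877777777877777777787777755543333333447GGGGGGGGGGG4666663222222332223223232332323222222223
126 8777777777778877777777777777755542333333447GGGGGGGGGGGG666663222332332222232233223222232222322
132 8777787777777777777777778787765542233333447GGGGGGGGGGGG666663222222222222233222222222222223232
138 7877777777777787777777778787765542222333445GGGGGGGGGGGG666663222222232333222222223222322223223
144 77777777777777777777777787777655422222333455GGGGGGGGGGG666663223222223332323223332332322332333
150 77777777777778777777777788777755533332233455GGGGGGGGGGG666653222222332232233232222232333222323
156 77777777777778777777777777777755533333333545GGGGGGGGGGG666653
[... 1850 characters left out ...]
WWW8555557W65457WWWWW7655447887888888888888888787777777887887787
276 WWWWWWWWWWWWWWWWWWWWWWWWWWW8555544545555555555568WWWWWWW76555478888878888888888777777877877788
282 WWWWWWWWWWWWWWWWWWWWWW88WWW8558WWWW855445554468WWWWWWWWWWWWWW866554468888888887877787887877887
288 WWWWWWWWWWWWWW8557WWW8657WWWWW8556645556WWWWWWWWWWWWWWWWWWWWWWWWW78765544688877777787877787788
294 WWWWWWWWW7579WW8657WWWWWW7568WWW76WWWWWWWWWWWWWWWWWWWWWWWWWWWWWWWWWWWWW87655457777787877877888
handtop_in [321.9 188.4]
handtop_out [321.8 219. ]
edge_mid [321.8 183.3]
plate_end_py [317.3 206.9]
tab_top_py [317.3 164.9]
side orange 418.5405405405405 279.2027027027027 308 612 232 349 296
[[323.9 246.6]
 [313.1 235.3]
 [332.  255. ]]
```

```bash
python3 cl.py f2 | awk '$1>=150&&$1<=222'
python3 - <<'E'
from h import *
d=np.load("f2.npz");P=(d["K"],d["D"],d["T"])
for n in("c2","f2"):
    im=cv2.imread(f"pics/{n}.png");hsv=cv2.cvtColor(im,cv2.COLOR_BGR2HSV)
    print(n)
    for r in range(158,232,3):
        s="".join("o" if (3<=hsv[r,c,0]<=16 and hsv[r,c,1]>130 and hsv[r,c,2]>140) else "x" if (3<=hsv[r,c,0]<=16 and hsv[r,c,1]>130) else "G" if (45<=hsv[r,c,0]<=80 and hsv[r,c,1]>100) else "." if hsv[r,c,2]<130 else "-" for c in range(280,356))
        print(r,s)
E
```

```text
150 77777777777887787777777877765553332333355GGGGGGGGGGG566665222222232233222332222222222322322222
156 877777777777877777777778777755533333333545GGGGGGGGGG576677222222223323223323222333232232322222
162 777777777777877777777778887755533333333535GGGGGGGGGG6WWWWW222223223223322233332333323232232232
168 777777777777787777777778887755533ooooooo44GGGGG233355555652ooooooo2322322332222232323322332223
174 787777777777887787777778888755543oooooooooooo34444444444ooooooooooo332322323222323223223322223
180 7887777777777777777777778877555ooooooooooooooo2222222223oooooooooooooooo3444444666666666666666
186 7777777777777787887777778887oooooooooooooooooo2222222223ooooooooooooooooooooo44666666666666666
192 7777777777777877887787778886oooooooooooooooooo2222222223ooooooooooooooooooooo45555555555555555
198 7878777777777887788777778886oooooooooooooooooo556877765Wooooooooooooooooooooo68877888778777787
204 7887777777777787788787778888oooooooooo4555GGGGGGGG5WWWWWWW788788ooooooooooooo78787888878877777
210 8877777778777888788778777888oooooooo587888778788878WWWWWWW7787888777ooooooooo77878888778777877
216 8887778
[... 3542 characters left out ...]
oxx.----GGGGGGGG---------------oooooooooooo---------
209 ------------------ooooooox.------------------------------oooooooooo---------
212 ------------------ooooooo.---------------------------------oooooooo---------
215 ------------------ooooooo-----------------------------------oooooo----------
218 ----------------------------------------------------------------------------
221 ...-------------------------------------------------------------------------
224 --....----------------------------------------------------------------------
227 ----....--------------------------------------------------------------------
230 -------...------------------------------------------------------------------
```

The clamp's handles measure only about 33 mm over their tops, not 42, so its levers are not fully closed. It sits jammed against the throat stop. I'll regrip, raise it 4 mm along the slant and release again.

Run:
```python
from tg import *
print(tcp()[0]);go([.4732,-.2071,.1399],R9)
```

```text
[ 0.42789389 -0.20562074  0.21723882]
t 20.17 shift [ 0.1 -0.5 89.6] turn [-0.001 -0.    -0.001]
```

Request:
{"method": "step_arm", "body": {
  "moves": [
    [[0, 0.5, 30], [0, 0, 0], 60],
    [[0, 0.5, 60], [0, 0, 0], 60],
    [[0, 0.5, 80], [0, 0, 0], 60],
    [[0, 0.5, 88], [0, 0, 0], 60],
    [[0, 0.5, 88], [0, 0, 0], 50],
    [[0, 0.5, 88], [0, 0, 0], 42],
    [[0, 0.5, 88], [0, 0, 0], 36],
    [[0, 0.5, 88], [0, 0, 0], 32]
  ],
  "grip_force": 30
}}

```text
clock: 20.83
tcp_pos: [0.4719, -0.2077, 0.1425]
orientation: [0.181, -0.673, 0.693, -0.187]
wrist_force: [0.2, 0.2, 0.1]
finger_gap: 0.0319
grip_force: 0.0
```

Request:
{"method": "step_arm", "body": {
  "moves": [
    [[0, 0, 0], [0, 0, 0], 30],
    [[0, 0, 0], [0, 0, 0], 26],
    [[0, 0, 0], [0, 0, 0], 20],
    [[0, 0, 0], [0, 0, 0], 15],
    [[0, 0, 0], [0, 0, 0], 15]
  ]
}}

```text
clock: 21.25
tcp_pos: [0.4719, -0.2074, 0.1419]
orientation: [0.181, -0.673, 0.693, -0.187]
wrist_force: [-1.2, 0.3, 2.4]
finger_gap: 0.015
grip_force: 1.2
```

```bash
python3 cl.py f3 | awk 'NR==1||$1>=108'
```

```text
[ 0.47187076 -0.20739966  0.14186978] 21.25
108 888888888888888888755553333333333367GGGGGGGGGGGGG6WWWWWWWWWWW233333333333333333333333333333333
114 888888888888888888755553333333333367GGGGGGGGGGGGG5WWWWWWWWWWW233233323333333333333333333333333
120 888888888888888888755553333333333356GGGGGGGGGGGGG6WW666666665333233333333333333333333333333333
126 888888888888888888855554333333333357GGGGGGGGGGGGGG46666666665332333333333333333333333333333333
132 888888888888888888865554333333333355GGGGGGGGGGGGGGGG566666665332333233333333333333333333333333
138 888888888888888888865555333333333345GGGGGGGGGGGGGGGG566666665323333333333333333333333333333333
144 888888888888888888875555233333333345GGGGGGGGGGGGGGGG566666665333333333333333333333333333233333
150 888888888888888888875555333333333345GGGGGGGGGGGGGGGG566666665323333333333333333333332333333333
156 888888888888888888875555323333333345GGGGGGGGGGGGGGGG566666665333333333333333333333333333333333
162 8888888888888888888855553333333333454GGGGGGGGGGGGGGG566666664333333333333333333333333333333333
168 8888888888888888888865554333333333354GGGGGGGGGGGGGGG5666666643
[... 1411 characters left out ...]
1111111
258 11111111111112444444444444411111127888888888888888WWWWWWWWWWW888898611111114444444444444211111
264 11111111111134444444444444111111115888W8888888888888888888888888888411111112444444444444431111
270 11111111112444444444444442111111115888W8888888888888888888888888888411111111244444444444444211
276 11111111124444444444444421111111025888WW888888888888888888888888888411111111124444444444444321
282 1111111111111111111135442111111112688898888888888888888888888888888611111111134443111111111111
288 111111111111111111111111111111111266554588888888888888888WW88888888821111111112111111111111111
294 1111111111111111111111111111111128WWW866655458888888888888888888888851111111111111111111111111
```

Request:
{"method": "step_arm", "body": {
  "moves": [
    [[0, 0, -3], [0, 0, 0], 15],
    [[0, 0, -6], [0, 0, 0], 15]
  ]
}}

```text
clock: 21.47
tcp_pos: [0.4682, -0.2066, 0.1462]
orientation: [0.181, -0.673, 0.693, -0.186]
wrist_force: [0.0, 1.2, 0.2]
finger_gap: 0.0148
grip_force: 0.0
```

```bash
python3 -c "
from h import *
s=tcp()[2];print(s['wrist_force'],s['ft_torque'],s['finger_gap'],s['grip_force'])"; python3 cl.py f4 | awk 'NR==1||$1>=160'
```

```text
[0.04134688 1.22456825 0.22488531] [ 0.03718795  0.50385607 -0.049724  ] 0.014825532450417912 0.0
[ 0.46822154 -0.20661468  0.146228  ] 21.4667
162 88888888888888888886555333333333345GGGGGGGGGGGGGGG56666666433232333333333333333333333333333333
168 88888888888888888886555433333333345GGGGGGGGGGGGGGG56666666433333333333333333333333333333333333
174 88888888888888888887555433333333335GGGGGGGGGGGGGGG56666666433333333333333333333333333333333333
180 88888888888888888887555533333333335GGGGGGGGGGGGGGG56666666433333333333333333333333333333333333
186 888888888888888888875555oooooooo335GGGGGGGGGGGGGGGG6666666422ooooooo33333323333333333332333333
192 8888888888888888888855553ooooooooo44GGGGGGGGGGGGGG36666666432ooooooo33333333333333333333333333
198 8888888888888888888865554ooooooooooooooGG3444444444444465ooooooooooo33333333333333333333333333
204 8888888888888888888875554oooooooooooooooo344444444444442oooooooooooooooo4444444444444677777777
210 8888888888888888888875ooooooooooooooooooo322222222222222oooooooooooooooooooo444444444577777777
216 88888888888888888886ooooooooooooooooooooo322222222222222ooooo
[... 620 characters left out ...]
1111111
258 1111111111111244444444444441111112688888888888888888888888888888888611111124444444444444211111
264 1111111111113444444444444411111111588888888888888888888888888888888411111112444444444444431111
270 1111111111244444444444444211111112588888888888888888888888888888888411111111244444444444444211
276 1111111112444444444444441111111012588898888888888888888888888888888411111111124444444444444321
282 11111111111111111111344421111111114458W8888888888888888888888888888611111111134443111111111121
288 1111111111111111111112221111111113866655458888888888888W88888888888821111111111221111111111111
294 1111111111111111111111111111111128WWWWW8766554588888888888888888888851111111111111111111111111
```

Request:
{"method": "step_arm", "body": {
  "moves": [
    [[0, 0, -15], [0, 0, 0], 15],
    [[0, 0, -40], [0, 0, 0], 15],
    [[0, 0, -65], [0, 0, 0], 15],
    [[0, 0, -80], [0, 0, 0], 30],
    [[0, 0, -83], [0, 0, 0], 50],
    [[0, 0, -83], [0, 0, 0], 70],
    [[0, 0, -83], [0, 0, 0], 70]
  ]
}}

```text
clock: 22.1
tcp_pos: [0.427, -0.2056, 0.2176]
orientation: [0.181, -0.672, 0.693, -0.186]
wrist_force: [0.1, 0.6, -0.4]
finger_gap: 0.063
grip_force: 0.0
```

```bash
python3 cl.py f5 | awk 'NR==1||($1>=150&&$1<225)'
python3 - <<'E'
from h import *
s=imaging.read_camera("side");t=imaging.read_camera("top")
cv2.imwrite("pics/s5.png",s[...,::-1]);cv2.imwrite("pics/t5.png",t[...,::-1])
for nm,im,(r0,r1,c0,c1) in(("side",s,(215,300,290,375)),("top",t,(180,240,330,405))):
    hsv=cv2.cvtColor(im,cv2.COLOR_RGB2HSV);S=im.astype(int).sum(2);print(nm,r0,c0)
    for r in range(r0,r1,2): print(r,"".join("o" if hsv[r,c,0]<=16 and hsv[r,c,1]>110 and hsv[r,c,2]>60 else "G" if 45<=hsv[r,c,0]<=85 and hsv[r,c,1]>80 else str(min(9,S[r,c]//60)) for c in range(c0,c1)))
E
```

```text
[ 0.42696501 -0.20560483  0.21761582] 22.1
150 7777777777887777777777777755543323333434GGGGGGGGGG56666642222222222223332223222222233332233232
156 7777777777777787777777877765543333323446GGGGGGGGGGG7666W62222222223232233222322232322323222222
162 7777777777777777777777887765542333333344GGGGGGGGGG5WWWWW62233333322323223333322323233232222222
168 7777777777787778777777787765553oooooooo4GGGG33333444556543oooooo322223323222322222223333222222
174 7777777777787777777777787775552ooooooooooooo4444444443ooooooooooooo322233232222233323322232322
180 77777777777777777777778878755ooooooooooooooo2222222222ooooooooooooooooo44444446666666666767777
186 77777777777777778777778887oooooooooooooooooo2222222222ooooooooooooooooooooo3446566666555555555
192 77777777777777777777777888oooooooooooooooooo2222222222ooooooooooooooooooooo4555555555555555555
198 77777777777788787877777888oooooooooooooooooo67688776568oooooooooooooooooooo6778778877787777777
204 87777777777788778877777888oooooooooo56665GGGGGGGG8WWWWWWW778788oooooooooooo6778878887777777777
210 88777777777778888887887888oooooooo588788778788878WWWWWWWW878788
[... 5824 characters left out ...]
3333443322oooooooooo2211122222222333333323443333334555555555
224 5555555543333333333443332ooooooooo21111111111111233333333443333334555555555
226 55555555433333333344433322ooooooo222111111111111123333234443333334555555555
228 55555555433333333344433322ooooooo222111111111111112233234443333334555555555
230 55555555433333333344433333ooooooo211111111111111111233234433333334555555555
232 555555554333333333443333333333222211111111122222211123234433333334555555555
234 555555554333333333443333333332211111111111122332211123344433333334555555555
236 555555555433333333443333333321121111111111122222111233344333333334555555555
238 555555555433333333333333333322221111111111122222122333333333333334544555555
```

Run:
```python
from tg import *
S=params("side");T=params("top")
for nm,h in (("theta0",21),("half",16.5)):
  for e in(12,20,45):
    zt=107.3+e-48-2*e+0 if False else 107.3-e-48
    X=[T9(x,2.9+s*h,zt) for s in(-1,1) for x in(-30,-52)]
    print(nm,e,"front in/out, rear in/out side",proj(S,X).round(0).tolist(),"top",proj(T,X).round(0).tolist())
J=[T9(x,2.9+s*y,107.3-12+40) for s in(-1,1) for y in (7,12) for x in(-30,-52)]
print("jaw tips side",proj(S,J).round(0).tolist(),"top",proj(T,J).round(0).tolist())
print("shoulder ends/junction side",proj(S,[T9(57.9,3.3,107.3),T9(-62,3.5,107.3),T9(57.9,-4.2,107.3),T9(-62,-4.2,107.3)]).round(0).tolist(),"top",proj(T,[T9(57.9,-4.2,107.3),T9(-62,-4.2,107.3),T9(61,9.7,107.3),T9(-70,10,107.3)]).round(0).tolist())
# two-view: front handle top -y corner, rear handle
for a,b in (((319.5,231),None),):
    pass
```

```text
theta0 12 front in/out, rear in/out side [[323.0, 234.0], [320.0, 227.0], [306.0, 244.0], [304.0, 236.0]] top [[366.0, 216.0], [357.0, 215.0], [365.0, 232.0], [356.0, 232.0]]
theta0 20 front in/out, rear in/out side [[321.0, 232.0], [319.0, 225.0], [304.0, 242.0], [302.0, 235.0]] top [[366.0, 217.0], [357.0, 217.0], [365.0, 233.0], [356.0, 233.0]]
theta0 45 front in/out, rear in/out side [[315.0, 226.0], [313.0, 219.0], [298.0, 236.0], [296.0, 228.0]] top [[368.0, 221.0], [358.0, 221.0], [367.0, 238.0], [357.0, 238.0]]
half 12 front in/out, rear in/out side [[321.0, 235.0], [319.0, 228.0], [308.0, 243.0], [306.0, 235.0]] top [[366.0, 217.0], [357.0, 217.0], [365.0, 230.0], [356.0, 230.0]]
half 20 front in/out, rear in/out side [[319.0, 233.0], [317.0, 226.0], [306.0, 241.0], [304.0, 234.0]] top [[366.0, 219.0], [357.0, 218.0], [366.0, 232.0], [356.0, 232.0]]
half 45 front in/out, rear in/out side [[313.0, 227.0], [311.0, 220.0], [300.0, 235.0], [298.0, 227.0]] top [[368.0, 223.0], [358.0, 223.0], [367.0, 236.0], [357.0, 236.0]]
jaw tips side [[336.0, 258.0], [334.0, 250.0], [338.0, 257.0], [336.0, 249.0], [331.0, 261.0], [329.0, 253.0], [329.0, 262.0], [327.0, 254.0]] top [[361.0, 208.0], [352.0, 208.0], [361.0, 206.0], [353.0, 206.0], [361.0, 213.0], [352.0, 213.0], [361.0, 215.0], [352.0, 215.0]]
shoulder ends/junction side [[338.0, 284.0], [324.0, 243.0], [341.0, 283.0], [327.0, 241.0]] top [[398.0, 212.0], [350.0, 212.0], [399.0, 217.0], [346.0, 217.0]]
```

Two-view geometry shows the clamp on the edge where intended, with handle tops 34 mm above the TCP. That is just beyond where the fingertips actually touch (they begin at image row 240), so the regrip missed. I go 12 mm deeper this time.

Request:
{"method": "step_arm", "body": {
  "moves": [
    [[0, 1.4, 30], [0, 0, 0], 70],
    [[0, 1.4, 60], [0, 0, 0], 65],
    [[0, 1.4, 85], [0, 0, 0], 60],
    [[0, 1.4, 98], [0, 0, 0], 60],
    [[0, 1.4, 102], [0, 0, 0], 55],
    [[0, 1.4, 102], [0, 0, 0], 45],
    [[0, 1.4, 102], [0, 0, 0], 38],
    [[0, 1.4, 102], [0, 0, 0], 34]
  ],
  "grip_force": 30
}}

```text
clock: 22.92
tcp_pos: [0.4767, -0.2076, 0.13]
orientation: [0.18, -0.673, 0.693, -0.186]
wrist_force: [-7.9, -0.0, 5.5]
finger_gap: 0.0344
grip_force: 8.4
```

Request:
{"method": "step_arm", "body": {
  "moves": [
    [[0, 0, 0], [0, 0, 0], 31],
    [[0, 0, 0], [0, 0, 0], 28],
    [[0, 0, 0], [0, 0, 0], 25],
    [[0, 0, 0], [0, 0, 0], 22],
    [[0, 0, 0], [0, 0, 0], 20]
  ]
}}

```text
clock: 23.33
tcp_pos: [0.4769, -0.2083, 0.1315]
orientation: [0.18, -0.672, 0.693, -0.188]
wrist_force: [-9.0, -0.0, 9.0]
finger_gap: 0.0247
grip_force: 29.2
```

```bash
python3 cl.py g1 | awk 'NR==1||($1>=160)'
```

```text
[ 0.47691102 -0.20828426  0.13148249] 23.3333
162 8888888888888898875555332333GGGGGGGGGGGGGGGGGG334666666666653333332333333333333333333333333333
168 8888888888888888885555433333GGGGGGGGGGGGGGGGGG334666666666653333333333333333333333333333333333
174 8888888888888888885555433333GGGGGGGGGGGGGGGGG5334666666666653333333333333333333333333333333333
180 888888888888888W886555433333GGGGGGGGGGGGGGGGGG434666666666653333333333333333333333333333333333
186 88888888888888888875555333333GGGGGGGGGGGGGGGGG433666666666653333323333333333333333333333333333
192 88888888888888888oooooooo3333GGGGGGGGGGGGGGGGG433666666666653333333oooooooo3333333333333333333
198 8888888888888888Wooooooooooo4GGGGGGGGGGGGGGGGG4336666666666433333oooooooooo3333333333333333333
204 888888888888888887oooooooooooGGGGGGGGGGGGGGGGG44444545666664ooooooooooooooo3333333333333333333
210 888888888888888887oooooooooooooooooooooG34444444444444456oooooooooooooooooo4444444444444466666
216 888888888888888888oooooooooooooooooooooooo4344444444433oooooooooooooooooooo4444444444545888888
222 888888888888888889ooooooooooooooooooooooooo22222222222oooooo
[... 522 characters left out ...]
4444444
258 34444444444443111111ooooooooooooo4GGGGGGGGGGGG688WWWWWWWWWWW88887oooooooooooooooo1111112344444
264 444444444444211101111oooooooooooo7888W888888WW888WWWWWWWWWWW888887ooooooooooooooo1111111134444
270 444444444441111111111oooooooooooo7888W8888888W888WWWWWWWWWWW8888886oooooooooooooo1111111112444
276 444444444311111111111oooooooooooo8888W888888888888988888W89888888886ooooooooooooo1111111111134
282 111124554311111111111ooooooooooooW888WW88888888888888888WWW888888WW86oooooooooooo1111111111134
288 111112333211111111111ooooooooooo58888WW888888W8888888888WW888888888W86oooooooooo11111111111123
294 1111111111111111111115WWWWWWWW77666554588888898888888888WWW8888888W8W88W88W88W8841111111111111
```

Request:
{"method": "step_arm", "body": {
  "moves": [
    [[0, 0, -2], [0, 0, 0], 18],
    [[0, 0, -4], [0, 0, 0], 18],
    [[0, 0, -6], [0, 0, 0], 18],
    [[0, 0, -6], [0, 0, 0], 18]
  ]
}}

```text
clock: 23.72
tcp_pos: [0.4739, -0.2074, 0.1352]
orientation: [0.181, -0.672, 0.693, -0.186]
wrist_force: [-0.0, -0.3, -0.6]
finger_gap: 0.025
grip_force: 29.3
```

```bash
python3 -c "
from h import *
s=tcp()[2];print(s['wrist_force'],s['finger_gap'],s['grip_force'])"; python3 cl.py g2 | awk 'NR==1||($1>=108&&$1<240)'
```

```text
[-0.00419312 -0.28842833 -0.61794574] 0.02500873480968333 29.34454129601363
[ 0.47389244 -0.20737446  0.1351822 ] 23.7167
108 88888888888888875555333333333334GGGGGGGGGGGGGG6WWWWWWWWWWW533333333333333333333333333333333333
114 88888888888888875555333333333334GGGGGGGGGGGGGG6WWWWWWWWWWW533333333333333333333333333333333333
120 888888888888888755553333333333345GGGGGGGGGGGGG6WWWWWWWWW66433333333333333333333333333333333333
126 88888888888888885555433333333333GGGGGGGGGGGGGGG56666666666433323333333333333333333333333333333
132 88888888888888886555433333333334GGGGGGGGGGGGGGGGG666666666433332333333333333333333333333333333
138 88888888888888887565533333333334GGGGGGGGGGGGGGGGG666666666333333333333333333333333333333333333
144 88888888888888887555533333333333GGGGGGGGGGGGGGGGG666666666333333333333333333333333333333333333
150 88888888888888887555533233333333GGGGGGGGGGGGGGGGG666666666333333333333333333333333333333333333
156 88888888888888888555543333333333GGGGGGGGGGGGGGGGG666666666323333333333333333333333333333333333
162 88888888888888888655543333333333GGGGGGGGGGGGGGGGG6666666663333333333333333333333333
[... 499 characters left out ...]
3333333
198 88888888888888888ooooooooooo33333GGGGGGGGGGGGGGGG6666666663323333oooooooooo3333333333333333333
204 88888888888888899oooooooooooooooooo3GGGGG344444444445556663oooooooooooooooo3333333333333333333
210 888888888888888887ooooooooooooooooooooo334444444444444455oooooooooooooooooo4454444444467777777
216 888888888888888898oooooooooooooooooooooooo344444444333ooooooooooooooooooooo4444444444457777777
222 888888888888888888ooooooooooooooooooooooooo22222222222ooooooooooooooooooooo6888888888876776655
228 88888888888888888W97ooooooooooooooooooooooo22222222222oooooooooooooooooooooo488888888888888888
234 88888889898888888WWW8oooooooooooooooooooooo22222222222oooooooooooooooooooooooo4888888888888888
```

Plate and board are together again and centred between the jaws with zero force. I release.

Request:
{"method": "step_arm", "body": {
  "moves": [
    [[0, -0.5, 0], [0, 0, 0], 26],
    [[0, -0.5, 0], [0, 0, 0], 29],
    [[0, -0.5, 0], [0, 0, 0], 32],
    [[0, -0.5, 0], [0, 0, 0], 35],
    [[0, -0.5, 0], [0, 0, 0], 39],
    [[0, -0.5, 0], [0, 0, 0], 44],
    [[0, -0.5, 0], [0, 0, 0], 55],
    [[0, -0.5, 0], [0, 0, 0], 65]
  ]
}}

```text
clock: 24.43
tcp_pos: [0.4743, -0.2071, 0.1348]
orientation: [0.181, -0.673, 0.693, -0.186]
wrist_force: [-0.3, -0.2, -0.4]
finger_gap: 0.0641
grip_force: 0.0
```

Request:
{"method": "step_arm", "body": {
  "moves": [
    [[0, 0, -10], [0, 0, 0], 65],
    [[0, 0, -30], [0, 0, 0], 65],
    [[0, 0, -60], [0, 0, 0], 65],
    [[0, 0, -85], [0, 0, 0], 65],
    [[0, 0, -96], [0, 0, 0], 65],
    [[0, 0, -96], [0, 0, 0], 65],
    [[0, 0, -96], [0, 0, 0], 65]
  ]
}}

```text
clock: 25.02
tcp_pos: [0.4264, -0.2062, 0.2183]
orientation: [0.18, -0.672, 0.693, -0.187]
wrist_force: [-0.6, 0.1, -0.4]
finger_gap: 0.065
grip_force: 0.0
```

```bash
python3 cl.py g3 | awk 'NR==1||($1>=96&&$1<225)'
python3 - <<'E'
from h import *
s=imaging.read_camera("side");t=imaging.read_camera("top")
for nm,im,(r0,r1,c0,c1) in(("side",s,(221,265,300,345)),("top",t,(198,238,345,400))):
    hsv=cv2.cvtColor(im,cv2.COLOR_RGB2HSV);S=im.astype(int).sum(2);print(nm,r0,c0)
    for r in range(r0,r1,2): print(r,"".join("o" if hsv[r,c,0]<=16 and hsv[r,c,1]>110 and hsv[r,c,2]>60 else "G" if 45<=hsv[r,c,0]<=85 and hsv[r,c,1]>80 else str(min(9,S[r,c]//60)) for c in range(c0,c1)))
E
```

```text
[ 0.42643356 -0.20621749  0.21831605] 25.0167
96 777777787877777777777777755543232223354GGGGGGGGG5WWWWWWW62222222222223232222323322322223232335
102 7777777778777777777778887655433332333556GGGGGGGG5WWWWWWW62222232222222222323232332222223222222
108 7777777778777777777787777655533232233535GGGGGGGGGWWWWWWW62222222222322223222222322323322223222
114 7777778777877777777777777755533333333435GGGGGGGGGW66666642222222233222233332233332222223322233
120 7777777778877777777788777755533333333447GGGGGGGGGG56666543222222232222222222222223232322222233
126 7777777778877777777788777755532323333445GGGGGGGGGG56666642222222233322322322232223222222332333
132 7777777777877777777778777755542223333445GGGGGGGGGG56666642222222233333232222323332222332232232
138 7777777778787777777777777755542222333447GGGGGGGGGG56666642222222223232323222222223222323223555
144 7777777777777777777778777765542222233345GGGGGGGGGG56666642222222232323232223332223332233233222
150 7777777777777777777777877765543323333345GGGGGGGGGG56666643322222322222222222222232222332322222
156 7777777777777777777777877775553333323356GGGGGGGGGG57666752222
[... 2747 characters left out ...]
ooooo2GGGGGGGGGGGGGGGGGGGGGGGGGGGGGGGG45
216 34677777654oooooooooo442GGGGGGGGGGGGG466767666676766666
218 333445433332ooooooooooo2GGGGGGGGGGGGGG33344444444456665
220 3323443322oooooooooo3222GGGGGGGGGGGGGG33234443333345555
222 3323444322oooooooooo33332333333333333333234433333455555
224 3333443332oooooooooo21111111111112333333334433333345555
226 33344433322ooooooo2211111111111111233332244433333345555
228 33344433322ooooooo2221111111111111123332344433333345555
230 33344433322ooooooo2221111111111111112332344333333345555
232 33344333332oooooooo111111111122221111232344333333345555
234 3334433333333332222211111111223322111233444333333345555
236 3334433333333211111111111111222222112233343333333345555
```

The handles now span 60 px (42 mm), the jaws lie directly on plate and board, and the clamp is upright on the slanted edge beside the tab. The gripper is clear, so I hand in.

```bash
python3 -c "
from workcell import env
print(env.hand_in())"
```

```text
the job is handed in; nothing more can be done
None
```

The green plate is seated in the slanted holder with the orange clamp clipped over plate and backboard beside the tab, and the job was handed in at about 25 s; no verdict was shown.

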